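# Change the batch on the curing tray, slide it in and scan it

### The arm

A 6-joint arm with a two-finger parallel gripper is mounted at the origin on the work surface. World frame = base frame: x ahead of the robot, y to its left, z up, the work surface at z = 0. Lengths are in m, angles in rad, forces in N, time in s.
With the tool pointing down it reaches from about 0.3 to 0.875 m from the base axis. Payload 6.4 kg.
Tool frame: the origin (TCP) lies midway between the tips of the shut fingers; the grasp point (between the pads) lies 19 mm behind it; z points along the fingers, y is the line along which they close (so a half turn about z gives the same grasp; the last joint's range is limited). The gripper opens to 85 mm and grips with 20 to 120 N. Pads are 22 mm wide; open, the fingers measure 114 mm over their backs; the gripper's body (76 mm by 85 mm) begins 54 mm behind the grasp point. The pads swing forward as they close: fully open they stand 13 mm farther back than shut.
Start: joints at [1.069, 0.181, 1.607, -0, 1.354, -0.206], TCP at [0.168, 0.55, 0.231] pointing down, gripper open.
Joint ranges: [-2.99, 2.99], [-0.89, 2.07], [0.3, 2.58], [-1.14, 4.28], [0, 2.63], [-3.12, 3.12]. Speed limits (rad/s): [2.57, 2.57, 3.01, 3.14, 3.14, 3.14].

### API

Orientations are given as a unit quaternion [w, x, y, z].
In Python, from bench import status, camera, ctrl gives the robot as it stands. The module is installed in compiled form; this text tells all that it offers.
- The arm moves only by the shell command python3 -m handwheel 'ROWS'. ROWS is JSON, a list that holds one entry, the list of rows, each a list of 7 numbers: the opening, from -1 (shut) to 1 (fully open), then the shift along the tool's x, y, z in cm, then the turn, a rotation vector about the tool's x, y, z in degrees. A call has 1 to 10 rows; each row is the pose to reach, as a shift and turn from the pose commanded when the call began, along the tool's axes at that moment; what a row does not reach only later rows make up. A row lasts 1/8 s, in which the tool goes at most 62.5 mm and 10.7 degrees, less where a joint would pass 70% of its speed; a pose out of reach is approached as far as the arm can. A call with a gripper value outside its range is refused whole. The fingers move at their own pace and stop on an object; the grip force is fixed at half the most. Time passes only in rows, so rows that repeat a pose let the fingers close. It gives the time, the measured TCP pose, the force, the opening and the grip force at its end, in the units of the state.
- status.get_obs(): the state, without advancing time (a new reading comes with each control period).
- camera(name): name is "scene" or "top" or "wrist"; returns a dict with "frame" (384x512x3 uint8, blue, green, red), "depth" (384x512 float32, m along the optical axis (not along the pixel's ray), 0 where there is no reading), "fx", "fy", "cx", "cy" (pixels), "extrinsics" (4x4, takes a point from camera to world coordinates); the wrist camera has in their place "hand_eye" (4x4, takes a point from camera to tool coordinates, whose origin is the TCP and whose axes are the flange's). Camera axes: x right, y down, z forward; pixel columns grow to the right and rows downward; lengths in m; the calibration is good to about 2 mm. A picture is of the moment at which its call begins: read the wrist's pose just before it.
- ctrl.hand_in(): hands the job in; it is judged then, once.
The state is a dict: "time_s": time; "q": joint angles; "dq": joint speeds; "joint_efforts": joint torques, N m; "eef_pos": TCP position; "eef_rot": TCP orientation; "wrist_force": force on the tool from outside, world axes, zero at the start; "torque": the same for the moment, N m; "opening": opening from 0.0 (shut) to 1.0 (fully open); "grasp_force": force on a finger pad.
Only numpy, scipy, OpenCV 4.12 (cv2) and the standard library are available. Lean on these libraries where they do the work, as an engineer would, in place of code of your own. Each camera call takes 0.05 s, during which the arm holds its last target. There are 200 camera calls.

### The job

Move the two purple test discs from the aluminium tray into the green box. Push the red lid of every sample tin on the bench fully home, stand all the tins upright on the floor of the tray, and slide the loaded tray by its blue handle all the way into the curing cabinet's slot. Once the tray is home, squeeze the scanner's red trigger fully and let it go to log the batch; leave the tape, roller and screwdriver where they are.

Things in the scene. Friction and masses are not known exactly. Their poses are not given: they have to be found in the camera images.
- mouth (a point): middle of the slot's mouth, on the bench, of the fixed grey-white curing cabinet (215 deep, 194 wide, 140 mm tall). x points into the slot, z up. The slot is at bench level (the tray slides on the bench), 158 mm wide, 75 high, its back stop 193 mm inside. Two orange guides, 22 mm tall, flare from the mouth 30 mm outwards to 186 mm apart.
- tray: loose aluminium tray, 0.4 kg, in front of the mouth; origin under the centre of its 190 (x) by 150 mm (y) basket, on the bench. It goes in +x end first. Floor 4 mm thick; rim 4 mm thick, 12 mm tall. Blue handle beyond the -x end. Against the back stop its origin is 98 mm inside the mouth and the handle's middle 62 mm outside.
- tray_mid (a point): centre of the top of the tray's floor (4 mm above the tray's origin, same axes)
- tray_handle (a point): grip point of the tray's blue handle, an upright fin 14 mm thick (tray y), 55 mm long (tray x), from 4 to 50 mm above the bench; the point is in its middle, 30 mm above the bench, 160 mm behind the tray's origin (tray -x); axes as the tray's
- squeeze (a point): scanner clamped upside down on a fixed foot: its black grip (26 by 28 mm) stands up to 136 mm, the red trigger (8 thick, 22 wide) in front of it from 62 to 132 mm above the bench; yellow body below 52 mm. The point is 112 mm up, z up; along x from it: grip back +23 mm, grip front -3, trigger's outer face -29 when released, about -17 squeezed.
- trigger (a joint): angle of the scanner's red trigger (rad): 0 released, 0.24 fully squeezed. It hinges at its lower end, 60 mm above the bench, and its upper part moves towards the grip (+x), about 12 mm at the squeeze point; a spring (8 N there when fully squeezed) returns it.
- disc1_center (a point): purple cured test disc, 40 mm across, 25 mm tall, 45 g, lying flat on the tray's floor at the start; this point is its centre, z up
- disc2_center (a point): purple cured test disc, 40 mm across, 25 mm tall, 45 g, lying flat on the tray's floor at the start; this point is its centre, z up
- box: green open box fixed on the bench, 100 by 100 mm, 30 mm tall, walls and floor 4 mm thick; origin under its centre, on the bench, z up
- tin1_mid (a point): small round sample tin (may be absent), steel with a white band, 46 mm across, 45 mm tall without the lid, 0.09 to 0.2 kg; this point is at its centre, 22.5 mm above its underside, z up
- lid1 (a joint): red push-in lid of tin1, 41 mm across: its height above the seated position (m). 0 is fully seated, with its top 47 mm above the tin's underside; it starts 4 to 7 mm proud and is held by 6 N of friction, so press on it with 8 to 15 N.
- tin2_mid (a point): small round sample tin (may be absent), steel with a white band, 46 mm across, 45 mm tall without the lid, 0.09 to 0.2 kg; this point is at its centre, 22.5 mm above its underside, z up
- lid2 (a joint): red push-in lid of tin2, 41 mm across: its height above the seated position (m). 0 is fully seated, with its top 47 mm above the tin's underside; it starts 4 to 7 mm proud and is held by 6 N of friction, so press on it with 8 to 15 N.
- tin3_mid (a point): small round sample tin (may be absent), steel with a white band, 46 mm across, 45 mm tall without the lid, 0.09 to 0.2 kg; this point is at its centre, 22.5 mm above its underside, z up
- lid3 (a joint): red push-in lid of tin3, 41 mm across: its height above the seated position (m). 0 is fully seated, with its top 47 mm above the tin's underside; it starts 4 to 7 mm proud and is held by 6 N of friction, so press on it with 8 to 15 N.
- tin4_mid (a point): small round sample tin (may be absent), steel with a white band, 46 mm across, 45 mm tall without the lid, 0.09 to 0.2 kg; this point is at its centre, 22.5 mm above its underside, z up
- lid4 (a joint): red push-in lid of tin4, 41 mm across: its height above the seated position (m). 0 is fully seated, with its top 47 mm above the tin's underside; it starts 4 to 7 mm proud and is held by 6 N of friction, so press on it with 8 to 15 N.
- tin5_mid (a point): small round sample tin (may be absent), steel with a white band, 46 mm across, 45 mm tall without the lid, 0.09 to 0.2 kg; this point is at its centre, 22.5 mm above its underside, z up
- lid5 (a joint): red push-in lid of tin5, 41 mm across: its height above the seated position (m). 0 is fully seated, with its top 47 mm above the tin's underside; it starts 4 to 7 mm proud and is held by 6 N of friction, so press on it with 8 to 15 N.
- tape: bystander: roll of white tape, 90 mm across, 30 mm tall, lying flat
- roller: bystander: small purple coated roller on two feet, 160 mm long, 56 mm tall
- driver: bystander: screwdriver lying on the bench

How it is judged:
By the outcome, as a careful person would: the job done as asked, in the order asked, and still so for the second after the job is handed in, with the robot touching nothing.
Of tin1, tin2, tin3, tin4, tin5 only 3 to 5 are there at a start; the rules pass over those that are not, and their reading is None.
At some moment in a run one of tin1, tin2, tin3, tin4, tin5 may be knocked a few centimetres aside while the robot is not near it.
Once in a run the grip may slacken for a moment while it holds something.
It also fails if it takes over 208 s, if anything falls off the work surface, if the arm or the gripper's body presses on something with over 40 N, if the wrist force passes 120 N, or if a joint passes its speed limit or range.

## Working session

There is one attempt and no reset: what is moved stays moved. The work goes in short steps, Python scripts to look and compute and a shell command to move; the robot and the scene stay as the last step left them, time stands still between calls to the robot, and variables do not carry over. Pictures are saved under pics/ and viewed, at most 16 in all, crops included, and the job is handed in when it is done.

```bash
mkdir -p pics; cat > h.py <<'E'
import numpy as np, cv2
from scipy.spatial.transform import Rotation as R
from bench import status, camera, ctrl
def pose():
    o=status.get_obs(); q=o['eef_rot']; T=np.eye(4); T[:3,:3]=R.from_quat([q[1],q[2],q[3],q[0]]).as_matrix(); T[:3,3]=o['eef_pos']; return T,o
def snap(n):
    T,o=pose(); c=camera(n); c['E']=c['extrinsics'] if 'extrinsics' in c else T@c['hand_eye']; return c
def ray(c,u,v,z):
    d=c['E'][:3,:3]@np.array([(u-c['cx'])/c['fx'],(v-c['cy'])/c['fy'],1]); p=c['E'][:3,3]; return p+d*(z-p[2])/d[2]
def pts(c):
    v,u=np.mgrid[:384,:512]; d=c['depth']; P=np.stack([(u-c['cx'])/c['fx']*d,(v-c['cy'])/c['fy']*d,d],-1)
    return P@c['E'][:3,:3].T+c['E'][:3,3]
E
python3 - <<'E'
from h import *
T,o=pose(); print(T.round(3),o)
for n in ('top','scene'):
    c=snap(n); cv2.imwrite(f'pics/{n}0.png',cv2.resize(c['frame'],(800,600))); np.savez(f'{n}0.npz',**c); print(n,c['E'].round(3),c['fx'])
E
```

```text
[[-0.957  0.292 -0.001  0.167]
 [ 0.292  0.957 -0.002  0.55 ]
 [ 0.    -0.002 -1.     0.23 ]
 [ 0.     0.     0.     1.   ]] {'time_s': 0.0, 'q': array([ 1.06870677e+00,  1.81506240e-01,  1.60802242e+00, -3.01297091e-05,
        1.35378382e+00, -2.06258791e-01]), 'dq': array([-0.00035058,  0.00109781,  0.00172777,  0.00108872, -0.00097836,
       -0.00204781]), 'joint_efforts': array([-2.80033164e-04, -4.44893897e+01, -3.51333296e+01, -2.08337497e-04,
        9.46120330e-03,  3.64871056e-06]), 'eef_pos': array([0.16732983, 0.54953533, 0.23039675]), 'eef_rot': array([-2.84436202e-04,  1.47373324e-01,  9.89080565e-01, -8.11643486e-04]), 'wrist_force': array([-0.55943606, -0.64637566, -0.45688749]), 'torque': array([0.03074789, 0.01439745, 0.00226731]), 'grasp_force': 0.0, 'opening': 1.0016059220602298}
top [[ 0.103 -0.975  0.199  0.378]
 [-0.995 -0.102  0.016 -0.034]
 [ 0.005 -0.199 -0.98   1.23 ]
 [ 0.     0.     0.     1.   ]] 403.63761903898535
scene [[ 6.300e-01  6.640e-01 -4.020e-01  1.142e+00]
 [ 7.760e-01 -5.400e-01  3.250e-01 -4.660e-01]
 [-1.000e-03 -5.170e-01 -8.560e-01  1.210e+00]
 [ 0.000e+00  0.000e+00  0.000e+00  1.000e+00]] 482.52940520417667
```

View pics/top0.png

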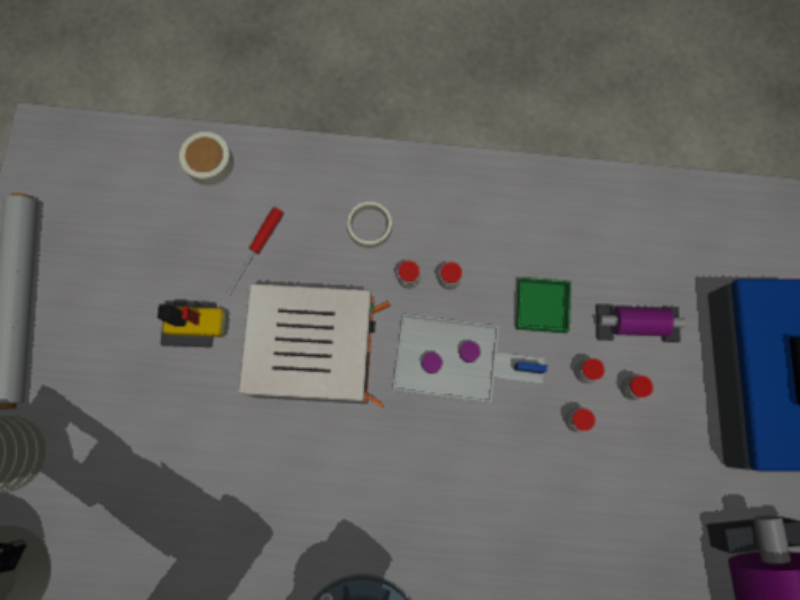

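View pics/scene0.png

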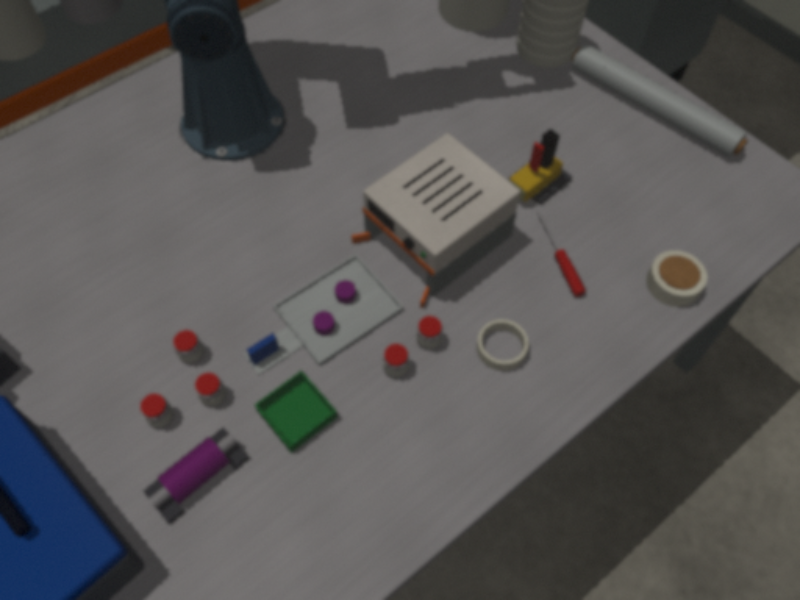

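The top view (800x600) shows five tins with lids at about (409,271), (451,272), (592,369), (640,386) and (582,419). The discs are at (431,362) and (469,351), the tray at (445,358) with its handle at (530,367), and the box at (543,305). The cabinet is at (305,343), opening to the right, and the scanner at (190,318). The scene view agrees.

```bash
cat >> h.py <<'E'
def mask(c,k):
    h=cv2.cvtColor(c['frame'],cv2.COLOR_BGR2HSV); H,S,V=cv2.split(h)
    m={'red':((H<8)|(H>172))&(S>150)&(V>60),'purple':(H>135)&(H<165)&(S>90)&(V>40),'blue':(H>105)&(H<125)&(S>120)&(V>50),'green':(H>50)&(H<80)&(S>120)&(V>40),'yellow':(H>20)&(H<32)&(S>140)&(V>80),'orange':(H>=7)&(H<18)&(S>150)&(V>90)}[k]
    return m.astype(np.uint8)
def blobs(c,k,z,amin=20):
    n,L,st,ce=cv2.connectedComponentsWithStats(mask(c,k)); P=pts(c); out=[]
    for i in range(1,n):
        if st[i,4]<amin: continue
        cs,_=cv2.findContours((L==i).astype(np.uint8),0,1)
        cn=max(cs,key=cv2.contourArea)[:,0,:].astype(float)
        W=np.array([ray(c,u,v,z)[:2] for u,v in cn],np.float32)
        r=cv2.minAreaRect(W); zz=P[...,2][L==i]
        out.append((ce[i].round(1),st[i,4],ray(c,*ce[i],z)[:2].round(4),'rect',np.round(r[0],4),np.round(r[1],4),round(r[2],1),'z',np.percentile(zz,[10,50,95]).round(4)))
    return out
E
python3 - <<'E'
from h import *
for n in ('top','scene'):
    c=dict(np.load(f'{n}0.npz'))
    for k,z in (('red',.0525),('purple',.029),('blue',.05),('green',.03),('orange',.022),('yellow',.05)):
        print(n,k)
        for b in blobs(c,k,z): print('  ',*b)
c=dict(np.load('top0.npz')); P=pts(c)
g=cv2.cvtColor(c['frame'],cv2.COLOR_BGR2GRAY)
# tray by rim/floor height, cabinet by height
for nm,lo,hi,box in (('cab',.13,.15,(120,260,140,270)),('basket',.002,.02,(245,325,195,265)),('blackgrip',.125,.145,(90,160,185,225))):
    u0,u1,v0,v1=box; m=np.zeros((384,512),np.uint8); s=(slice(v0,v1),slice(u0,u1)); m[s]=((P[s][...,2]>lo)&(P[s][...,2]<hi))
    q=P[m>0]; r=cv2.minAreaRect(q[:,:2].astype(np.float32)); print(nm,m.sum(),r,q.mean(0) if len(q) else '')
print(P[225:245:4,235:330:6,2].round(3))
cv2.imwrite('pics/z1.png',np.hstack([cv2.resize(c['frame'][190:270,225:325],None,fx=6,fy=6,interpolation=2)]))
E
```

```text
top red
   [170.  146.8] 213 [0.7343 0.2708] rect [0.734  0.2708] [0.0221 0.0943] 68.1 z [0.0206 0.025  0.0301]
   [261.2 173.2] 132 [ 0.6808 -0.014 ] rect [ 0.6814 -0.0133] [0.0372 0.0361] 6.0 z [0.0511 0.0541 0.0571]
   [288.4 174. ] 131 [ 0.6868 -0.0955] rect [ 0.6868 -0.0945] [0.0373 0.0362] 5.3 z [0.0524 0.0546 0.0583]
   [120.8 201.3] 76 [0.552  0.3908] rect [0.5534 0.3898] [0.0338 0.0244] 80.1 z [0.0828 0.1144 0.1353]
   [379.3 235.9] 144 [ 0.5289 -0.3761] rect [ 0.5287 -0.3766] [0.035  0.0383] 5.9 z [0.0511 0.0535 0.057 ]
   [410.1 246.9] 152 [ 0.5062 -0.4668] rect [ 0.506  -0.4666] [0.0346 0.0405] 5.9 z [0.0518 0.0544 0.0584]
   [373.3 268.1] 149 [ 0.4345 -0.363 ] rect [ 0.435  -0.3635] [0.0339 0.0377] 5.9 z [0.0508 0.0535 0.0573]
top purple
   [412.8 205.4] 621 [ 0.6348 -0.4799] rect [ 0.6354 -0.4776] [0.0562 0.1093] 2.3 z [0.041  0.0537 0.0594]
   [300.1 224.7] 130 [ 0.541  -0.1457] rect [ 0.5415 -0.1452] [0.0357 0.0365] 50.3 z [0.0267 0.0301 0.0354]
   [275.9 231.7] 128 [ 0.5126 -0.0756] rect [ 0.5117 -0.0759] [0.0358 0.0359] 5.9 z [0.028  0.0305 0.0344]
   [493.8 373.5] 
[... 2677 characters left out ...]
189380168914795), (0.09509316831827164, 0.16188357770442963), 8.542616844177246) [0.5347882  0.34166479 0.13732138]
[[ 0.13   0.001  0.001 -0.001  0.005  0.007  0.004  0.025  0.01   0.005
   0.026  0.028  0.032  0.007  0.005  0.001]
 [ 0.127 -0.002 -0.002  0.001  0.007  0.005  0.028  0.027  0.003  0.006
   0.006  0.03   0.005  0.008  0.011  0.005]
 [ 0.131  0.003  0.002  0.004  0.005  0.     0.029  0.03   0.005  0.005
   0.007  0.005  0.008  0.007  0.007  0.004]
 [ 0.118  0.     0.003  0.014  0.005  0.004  0.008  0.027  0.002  0.01
   0.006  0.009  0.004  0.005  0.009  0.003]
 [ 0.104 -0.    -0.003  0.01   0.005  0.008  0.003  0.004  0.002  0.005
   0.006  0.008  0.004  0.007  0.004  0.003]]
```

View pics/z1.png

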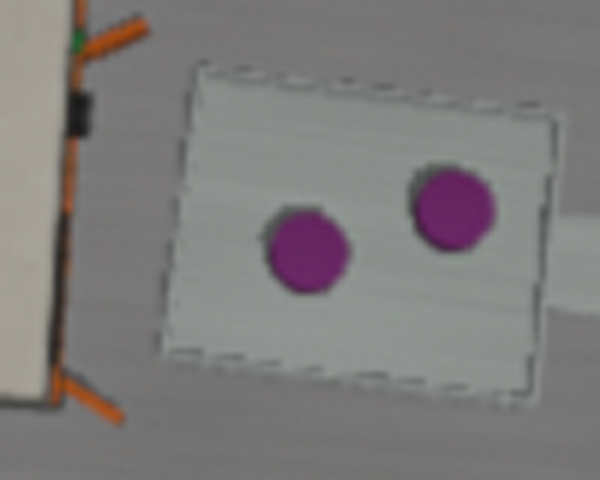

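The crop shows the tray at native-pixel corners of about (258,201), (318,209), (314,257) and (252,248). Both discs lie clear of each other and of the rim. The orange guides are on the left at x≈240.

```bash
cat >> h.py <<'E'
def rel(x,y,z,yaw=None):
    """tool-axes shift (cm) from current pose to world point; yaw: wanted tool-y heading deg"""
    T,o=pose(); s=T[:3,:3].T@(np.array([x,y,z])-T[:3,3])*100; out=[s.round(2)]
    if yaw is not None:
        cur=np.degrees(np.arctan2(T[1,1],T[0,1])); out.append(('turn z',round(-((yaw-cur+180)%360-180),1)))
    return out
E
python3 - <<'E'
from h import *
c=dict(np.load('top0.npz')); P=pts(c)
co=[ray(c,225+u/6-.4,190+v/6-.4,.012)[:2] for u,v in ((197,68),(558,116),(535,400),(165,350))]
print('tray',cv2.minAreaRect(np.array(co,np.float32)),np.mean(co,0),np.round(co,4))
m=((P[...,2]>.13)&(P[...,2]<.152)).astype(np.uint8); m=cv2.morphologyEx(m,2,np.ones((3,3))); n,L,st,ce=cv2.connectedComponentsWithStats(m)
for i in range(1,n):
    if st[i,4]>15 and st[i,0]<260:
        cs,_=cv2.findContours((L==i).astype(np.uint8),0,1); W=np.array([ray(c,u,v,.14)[:2] for u,v in cs[0][:,0]],np.float32); print(st[i],cv2.minAreaRect(W))
for z in(.03,):print('tape',ray(c,369*.64,224*.64,z))
h=cv2.cvtColor(c['frame'],cv2.COLOR_BGR2HSV); print(h[196:206,100:130,2]); print(mask(c,'red')[196:206,100:130])
print('moves above disc2',rel(.542,-.147,.15,0))
f=c['frame']; s=dict(np.load('scene0.npz'))['frame']
cv2.imwrite('pics/z2.png',np.hstack([cv2.resize(f[180:230,90:150],(480,400),interpolation=2),cv2.resize(s[75:135,310:370],(320,400),interpolation=2)]))
E
```

```text
tray ((0.5278120040893555, -0.10321486741304398), (0.18924641609191895, 0.14411228895187378), 88.29022979736328) [ 0.52779453 -0.10314988] [[ 0.6027 -0.0108]
 [ 0.597  -0.1964]
 [ 0.453  -0.1956]
 [ 0.4585 -0.0098]]
[ 153  181   85   75 5587] ((0.5156201124191284, 0.1489313542842865), (0.1938958466053009, 0.2162841409444809), 2.719550371170044)
[101 194  10  10  83] ((0.5425329208374023, 0.4021218419075012), (0.02514723502099514, 0.02548263967037201), 5.971175193786621)
[  0 281   3  15  37] ((0.27841275930404663, 0.6317203044891357), (0.036398995667696, 0.005195596255362034), 13.192252159118652)
[  0 366   6  18  85] ((0.07032342255115509, 0.5792052745819092), (0.04133324325084686, 0.012473873794078827), 13.19223403930664)
tape [0.77368695 0.07367091 0.03      ]
[[110  70  28  22  23  24  24  25  24  23  24  27  41  60  69  68  65  84
  119 110  65  65  64  55  49  48  52  57  51  49]
 [108  53  23  22  24  26  24  26  25  24  20  21  29  43  59  74  85 108
  137 125  70  73  84  80  77  79  88 111 115 113]
 [107  48  24  22  25  25  27  26  25  23  22  20  20  25  32  49  79 122
  
[... 937 characters left out ...]
0 0 0 0 0 0 0 0 0 0 0 0 1 1 1 0 0 0 0 0 0 0 0 0 0]
 [0 0 0 0 0 0 0 0 0 0 0 0 0 0 0 0 0 0 1 1 1 0 0 0 0 0 0 0 0 0]
 [0 0 0 0 0 0 0 0 0 0 0 0 0 0 0 0 0 1 1 1 1 1 0 0 0 0 0 0 0 0]
 [0 0 0 0 0 0 0 0 0 0 0 0 0 0 0 0 1 1 1 1 1 1 1 0 0 0 0 0 0 0]
 [0 0 0 0 0 0 0 0 0 0 0 0 0 0 0 0 0 1 1 1 1 1 1 1 1 1 0 0 0 0]
 [0 0 0 0 0 0 0 0 0 0 0 0 0 0 0 0 1 1 1 1 1 1 1 1 1 1 1 0 0 0]
 [0 0 0 0 0 0 0 0 0 0 0 0 0 0 0 0 1 1 1 1 1 1 1 1 1 1 1 0 0 0]
 [0 0 0 0 0 0 0 0 0 0 0 0 0 0 0 0 1 1 1 1 1 1 1 1 1 1 1 0 0 0]
 [0 0 0 0 0 0 0 0 0 0 0 0 0 0 0 0 0 1 1 1 1 1 1 1 1 1 1 0 0 0]
 [0 0 0 0 0 0 0 0 0 0 0 0 0 0 0 0 0 0 0 0 0 0 1 1 1 1 0 0 0 0]]
moves above disc2 [array([-56.15, -55.7 ,   8.11]), ('turn z', np.float64(73.1))]
```

View pics/z2.png

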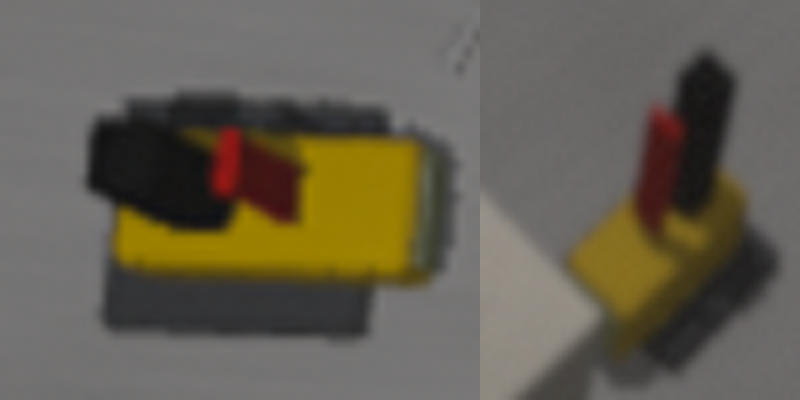

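The red trigger is on the -y side of the black grip, so scanner x points along world +y, with the grip top at about (0.5425, 0.402). Next I move above disc 2 and turn tool y to world x.

```bash
python3 -m handwheel '[[[1,-56.2,-55.7,0,0,0,73.1],[1,-56.2,-55.7,0,0,0,73.1],[1,-56.2,-55.7,0,0,0,73.1],[1,-56.2,-55.7,0,0,0,73.1],[1,-56.2,-55.7,0,0,0,73.1],[1,-56.2,-55.7,0,0,0,73.1],[1,-56.2,-55.7,0,0,0,73.1],[1,-56.2,-55.7,0,0,0,73.1],[1,-56.2,-55.7,0,0,0,73.1],[1,-56.2,-55.7,0,0,0,73.1]]]'
python3 - <<'E'
from h import *
print(pose()[0].round(3), rel(.542,-.147,.15,0))
E
```

```text
time_s: 1.35
eef_pos: [0.4645, -0.0022, 0.2312]
eef_rot: [0.0, 0.708, 0.707, 0.0]
wrist_force: [1.5, 0.2, 0.9]
opening: 0.998
grasp_force: 0.0
[[ 0.001  1.     0.     0.464]
 [ 1.    -0.001  0.    -0.002]
 [ 0.     0.    -1.     0.231]
 [ 0.     0.     0.     1.   ]] [array([-14.47,   7.77,   8.12]), ('turn z', np.float64(-0.1))]
```

```bash
python3 -m handwheel '[[[0.5,-12.5,7.0,5,0,0,0],[0.5,-12.5,7.0,5,0,0,0],[0.5,-12.5,7.0,5,0,0,0],[0.5,-12.5,7.0,5,0,0,0],[0.5,-12.5,7.0,5,0,0,0]]]'
python3 - <<'E'
from h import *
T,o=pose(); print(T[:3,3].round(4),o['opening'])
c=snap('wrist'); cv2.imwrite('pics/w1.png',c['frame']); print(c['hand_eye'].round(3))
for k,z in (('purple',.029),('red',.0525),('green',.03),('blue',.05)):
    for b in blobs(c,k,z,80): print(k,*b)
E
```

```text
time_s: 1.98
eef_pos: [0.5334, -0.1244, 0.1812]
eef_rot: [-0.0, 0.707, 0.707, -0.0]
wrist_force: [0.1, 0.2, 0.5]
opening: 0.748
grasp_force: 0.0
[ 0.5334 -0.1244  0.1812] 0.7483345713590005
[[ 0.001 -0.957 -0.29   0.074]
 [ 1.     0.001  0.001  0.   ]
 [-0.    -0.29   0.957 -0.142]
 [ 0.     0.     0.     1.   ]]
purple [232.3 121.3] 1467 [ 0.512 -0.076] rect [ 0.5122 -0.0765] [0.038  0.0372] 44.1 z [0.0275 0.0284 0.0296]
purple [263.6 194. ] 1345 [ 0.5404 -0.1441] rect [ 0.5404 -0.1445] [0.0373 0.042 ] 0.0 z [0.0268 0.0283 0.0295]
red [444.5  43.2] 2489 [ 0.678  -0.0149] rect [ 0.6779 -0.0152] [0.0423 0.0396] 0.0 z [0.051  0.0521 0.0533]
red [435.5 147.6] 1942 [ 0.684  -0.0955] rect [ 0.684  -0.0959] [0.0431 0.0397] 0.0 z [0.0516 0.0527 0.0539]
green [394.9 277.2] 881 [ 0.6762 -0.2335] rect [ 0.6768 -0.232 ] [0.0281 0.061 ] 53.2 z [0.0043 0.0199 0.2181]
green [323.5 313.9] 1730 [ 0.6054 -0.2782] rect [ 0.6092 -0.2765] [0.0311 0.1149] 1.4 z [0.0027 0.0084 0.1977]
blue [244.1 302.7] 798 [ 0.5216 -0.2497] rect [ 0.5215 -0.2497] [0.0771 0.0119] 89.1 z [0.0244 0.0489 0.0501]
```

View pics/w1.png

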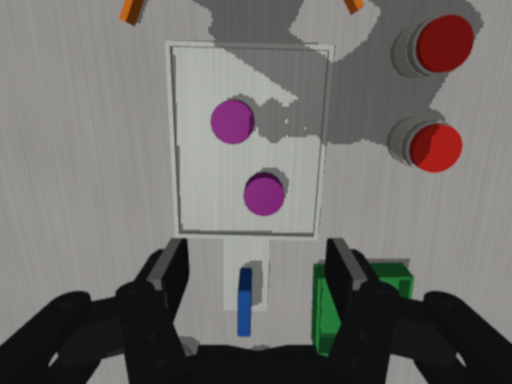

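The wrist view shows disc 2 at (264,194), disc 1 at (232,121), the tray rim from (166,42) to (318,238), and the handle at (244,302). I grasp disc 2 first.

```bash
python3 -m handwheel '[[[0.5,-2.1,0.7,6,0,0,0],[0.5,-2.1,0.7,12,0,0,0],[0.5,-2.1,0.7,16,0,0,0],[0.5,-2.1,0.7,17.5,0,0,0],[0.5,-2.1,0.7,17.5,0,0,0],[-1,-2.1,0.7,17.5,0,0,0],[-1,-2.1,0.7,17.5,0,0,0],[-1,-2.1,0.7,17.5,0,0,0],[-1,-2.1,0.7,17.5,0,0,0]]]'
python3 -m handwheel '[[[-1,0,0,0,0,0,0],[-1,0,0,-3,0,0,0],[-1,0,0,-7,0,0,0],[-1,0,0,-7,0,0,0]]]'
python3 - <<'E'
from h import *
print(rel(.647,-.3045,.025))
E
```

```text
time_s: 3.15
eef_pos: [0.5428, -0.147, 0.009]
eef_rot: [0.002, 0.707, 0.707, 0.001]
wrist_force: [0.1, 1.5, 5.3]
opening: 0.447
grasp_force: 59.9
time_s: 3.65
eef_pos: [0.5442, -0.1479, 0.0813]
eef_rot: [0.005, 0.707, 0.707, 0.001]
wrist_force: [0.9, 0.2, -0.6]
opening: 0.445
grasp_force: 60.2
[array([-15.63,  10.24,   5.79])]
```

```bash
python3 -m handwheel '[[[-1,-5,3.3,0,0,0,0],[-1,-10,6.6,0,0,0,0],[-1,-15.6,10.2,0,0,0,0],[-1,-15.6,10.2,0,0,0,0],[-1,-15.6,10.2,3,0,0,0],[-1,-15.6,10.2,6.2,0,0,0],[-1,-15.6,10.2,6.2,0,0,0]]]'
python3 - <<'E'
from h import *
print(rel(.647,-.3045,.02))
c=snap('wrist'); cv2.imwrite('pics/w2.png',c['frame'])
for k,z in (('green',.03),('purple',.04),('red',.0525)):
    for b in blobs(c,k,z,80): print(k,*b)
E
```

```text
time_s: 4.53
eef_pos: [0.6405, -0.3004, 0.0114]
eef_rot: [-0.003, 0.707, 0.707, -0.0]
wrist_force: [-0.0, -0.8, -0.8]
opening: 0.442
grasp_force: 63.9
[array([-0.41,  0.64, -0.86])]
green [277.4 179.3] 33240 [ 0.6492 -0.2595] rect [ 0.6472 -0.2721] [0.0977 0.078 ] 1.3 z [0.0028 0.0039 0.0297]
green [256.1 319.5] 2650 [ 0.6408 -0.3252] rect [ 0.6407 -0.3212] [0.05   0.0227] 1.5 z [0.014  0.0248 0.0299]
purple [256.9 264.3] 7288 [ 0.6412 -0.2914] rect [ 0.6412 -0.2919] [0.0361 0.0441] 0.3 z [0.0217 0.0315 0.0328]
```

View pics/w2.png

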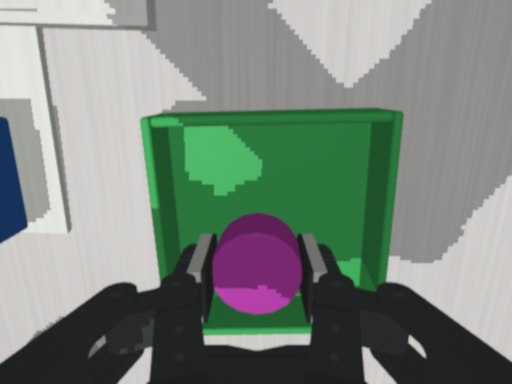

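Disc 2 is held at (257,264), inside the box walls, just above the floor. I adjust slightly and release.

```bash
python3 -m handwheel '[[[-1,-0.3,0.6,-0.1,0,0,0],[-1,-0.3,0.6,-0.1,0,0,0],[0.25,-0.3,0.6,-0.1,0,0,0],[0.25,-0.3,0.6,-0.1,0,0,0],[0.25,-0.3,0.6,-4,0,0,0],[0.25,-0.3,0.6,-9,0,0,0],[0.25,-0.3,0.6,-9,0,0,0],[0.25,-0.3,0.6,-9,0,0,0]]]'
python3 - <<'E'
from h import *
print(pose()[0][:3,3],rel(.512,-.0765,.007,0))
E
```

```text
time_s: 5.58
eef_pos: [0.6486, -0.3053, 0.1043]
eef_rot: [0.0, 0.707, 0.707, 0.0]
wrist_force: [-0.9, 0.9, -1.2]
opening: 0.626
grasp_force: 0.0
[ 0.64856023 -0.30526877  0.10433979] [array([ 22.86, -13.68,   9.73]), ('turn z', np.float64(-0.1))]
```

```bash
python3 -m handwheel '[[[0.5,5.5,-3.3,0,0,0,0],[0.5,11,-6.6,0,0,0,0],[0.5,16.5,-10,0,0,0,0],[0.5,22.9,-13.7,0,0,0,0],[0.5,22.9,-13.7,0,0,0,0],[0.5,22.9,-13.7,0,0,0,0],[0.5,22.9,-13.7,0,0,0,0]]]'
python3 - <<'E'
from h import *
print(rel(.512,-.0765,.007,0)); c=snap('wrist'); print(rel(.512,-.0765,.007,0))
for k,z in (('purple',.029),): 
    for b in blobs(c,k,z,80): print(k,*b)
E
```

```text
time_s: 6.45
eef_pos: [0.513, -0.0776, 0.1043]
eef_rot: [0.001, 0.708, 0.707, 0.0]
wrist_force: [0.0, -0.3, -0.2]
opening: 0.752
grasp_force: 0.0
[array([ 0.11, -0.1 ,  9.73]), ('turn z', np.float64(-0.1))]
[array([ 0.13, -0.1 ,  9.73]), ('turn z', np.float64(-0.1))]
purple [254.3 195.2] 2445 [ 0.5119 -0.0737] rect [ 0.512  -0.0737] [0.0422 0.0376] 90.0 z [0.0269 0.0283 0.0294]
```

```bash
python3 -m handwheel '[[[0.5,0.15,-0.1,5,0,0,0],[0.5,0.15,-0.1,8.5,0,0,0],[0.5,0.15,-0.1,9.7,0,0,0],[0.5,0.15,-0.1,9.7,0,0,0],[-1,0.15,-0.1,9.7,0,0,0],[-1,0.15,-0.1,9.7,0,0,0],[-1,0.15,-0.1,9.7,0,0,0],[-1,0.15,-0.1,5,0,0,0],[-1,0.15,-0.1,0,0,0,0],[-1,0.15,-0.1,0,0,0,0]]]'
python3 -m handwheel '[[[-1,-5,3.2,0,0,0,0],[-1,-10,6.5,0,0,0,0],[-1,-15,10,0,0,0,0],[-1,-18.5,13.5,0,0,0,0],[-1,-18.5,13.5,0,0,0,0],[-1,-18.5,13.5,4,0,0,0],[-1,-18.5,13.5,7,0,0,0],[-1,-18.5,13.5,7,0,0,0],[-1,-18.5,13.5,7,0,0,0]]]'
python3 - <<'E'
from h import *
print(rel(.648,-.2615,.011,0)); c=snap('wrist'); cv2.imwrite('pics/w3.png',c['frame'])
E
```

```text
time_s: 7.75
eef_pos: [0.5144, -0.0759, 0.1092]
eef_rot: [0.005, 0.707, 0.707, 0.002]
wrist_force: [0.4, -1.0, -1.7]
opening: 0.444
grasp_force: 60.4
time_s: 8.88
eef_pos: [0.6461, -0.2596, 0.0353]
eef_rot: [0.0, 0.707, 0.707, 0.0]
wrist_force: [1.1, -0.4, -0.7]
opening: 0.443
grasp_force: 60.5
[array([-0.19,  0.19,  2.43]), ('turn z', np.float64(-0.0))]
```

View pics/w3.png

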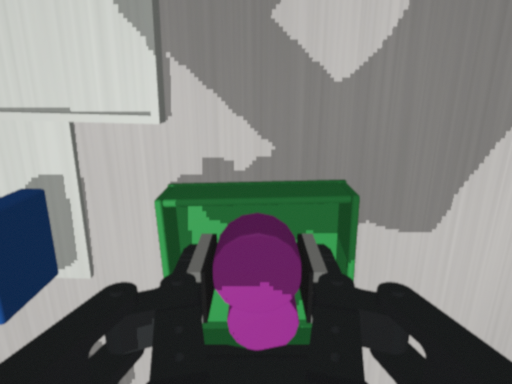

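Disc 1 is held at (257,262) over the box, with disc 2 behind it at (262,318). I lower and release it, then head for tin B.

```bash
python3 -m handwheel '[[[-1,0,0.1,2.2,0,0,0],[-1,0,0.1,2.4,0,0,0],[-1,0,0.1,2.4,0,0,0],[0.25,0,0.1,2.4,0,0,0],[0.25,0,0.1,2.4,0,0,0],[0.25,0,0.1,-3,0,0,0],[0.25,0,0.1,-7,0,0,0],[0.25,0,0.1,-7,0,0,0]]]'
python3 -m handwheel '[[[-1,5.5,1.1,0,0,0,0],[-1,11,2.2,0,0,0,0],[-1,16.4,3.6,0,0,0,0],[-1,16.4,3.6,0,0,0,0],[-1,16.4,3.6,0,0,0,0]]]'
python3 - <<'E'
from h import *
c=snap('wrist'); print(rel(.684,-.0957,.06,0))
for b in blobs(c,'red',.0525,80): print(*b)
c=snap('top')
for k,z in(('purple',.029),('red',.0525)):
  for b in blobs(c,k,z,80): print(k,*b)
E
```

```text
time_s: 9.93
eef_pos: [0.6496, -0.2616, 0.1097]
eef_rot: [0.004, 0.707, 0.707, 0.001]
wrist_force: [0.2, -0.2, 0.1]
opening: 0.623
grasp_force: 0.0
time_s: 10.55
eef_pos: [0.6824, -0.0958, 0.1033]
eef_rot: [-0.0, 0.707, 0.707, -0.001]
wrist_force: [-0.2, -0.1, -0.0]
opening: -0.004
grasp_force: 0.0
[array([0.09, 0.17, 4.35]), ('turn z', np.float64(-0.1))]
[251.6  78.4] 4173 [ 0.6799 -0.0147] rect [ 0.6801 -0.0152] [0.0396 0.0394] 88.0 z [0.0512 0.0521 0.0532]
[261.5 209.9] 2767 [ 0.6859 -0.0936] rect [ 0.6861 -0.0944] [0.0389 0.0397] 80.1 z [0.0518 0.0527 0.0537]
purple [340.2 194. ] 136 [ 0.647  -0.2592] rect [ 0.647  -0.2585] [0.0341 0.04  ] 50.2 z [0.0251 0.0302 0.0339]
purple [355.3 194.7] 143 [ 0.6496 -0.3049] rect [ 0.6488 -0.3056] [0.0372 0.0401] 6.0 z [0.0254 0.0299 0.0342]
purple [412.2 205.4] 639 [ 0.6346 -0.4783] rect [ 0.6354 -0.4761] [0.0562 0.1123] 2.3 z [0.0394 0.053  0.0595]
purple [490.1 372.5] 860 [ 0.1824 -0.708 ] rect [ 0.1917 -0.7066] [0.0734 0.1237] 5.8 z [0.0963 0.1391 0.1599]
red [170.  146.7] 211 [0.7345 0.2708] rect [0.734  0.2708] [0.0221 0.0943] 68.1 z [0.0202 0.025  0.0303]
red [379.3 235.9] 144 [ 0.5289 -0.3761] rect [ 0.5287 -0.3766] [0.035  0.0383] 5.9 z [0.051  0.0541 0.0573]
red [410.2 247. ] 150 [ 0.506 -0.467] rect [ 0.506  -0.4666] [0.0346 0.0405] 5.9 z [0.0521 0.0547 0.0584]
red [373.3 268.1] 149 [ 0.4345 -0.363 ] rect [ 0.435  -0.3635] [0.0339 0.0377] 5.9 z [0.0512 0.0536 0.0567]
```

Both discs are in the box. I press lid B, reading the force between steps.

```bash
python3 -m handwheel '[[[-1,0,0.3,3,0,0,0],[-1,0,0.3,4.8,0,0,0],[-1,0,0.3,5.2,0,0,0],[-1,0,0.3,5.4,0,0,0],[-1,0,0.3,5.6,0,0,0],[-1,0,0.3,5.6,0,0,0]]]'
python3 -m handwheel '[[[-1,0,0,0.05,0,0,0],[-1,0,0,0.05,0,0,0]]]'
```

```text
time_s: 11.4
eef_pos: [0.6861, -0.0965, 0.0497]
eef_rot: [0.0, 0.707, 0.707, -0.0]
wrist_force: [-2.3, -2.4, 4.9]
opening: -0.003
grasp_force: 2.3
time_s: 11.65
eef_pos: [0.6862, -0.0965, 0.0492]
eef_rot: [0.001, 0.707, 0.707, -0.0]
wrist_force: [-3.5, -1.1, 5.7]
opening: 0.001
grasp_force: 2.8
```

```bash
python3 -m handwheel '[[[-1,0,0,0.1,0,0,0],[-1,0,0,0.2,0,0,0],[-1,0,0,0.2,0,0,0]]]'; python3 -m handwheel '[[[-1,0,0,0.1,0,0,0],[-1,0,0,0.1,0,0,0]]]'; python3 -m handwheel '[[[-1,0,0,0.1,0,0,0],[-1,0,0,0.1,0,0,0]]]'
```

```text
time_s: 12.02
eef_pos: [0.6862, -0.0966, 0.0475]
eef_rot: [0.001, 0.707, 0.707, -0.0]
wrist_force: [-4.9, -1.7, 7.1]
opening: -0.0
grasp_force: 3.6
time_s: 12.28
eef_pos: [0.6863, -0.0967, 0.0474]
eef_rot: [0.001, 0.707, 0.707, -0.0]
wrist_force: [-6.1, -0.9, 11.0]
opening: -0.001
grasp_force: 6.0
time_s: 12.52
eef_pos: [0.6865, -0.0968, 0.0474]
eef_rot: [0.001, 0.707, 0.707, -0.0]
wrist_force: [-8.3, -0.3, 16.9]
opening: 0.002
grasp_force: 8.5
```

```bash
python3 -m handwheel '[[[-1,0,0,-3,0,0,0],[-1,4,-0.3,-3,0,0,0],[-1,8.1,-0.6,-3,0,0,0],[-1,8.1,-0.6,-1.6,0,0,0],[-1,8.1,-0.6,-1,0,0,0],[-1,8.1,-0.6,-0.6,0,0,0],[-1,8.1,-0.6,-0.3,0,0,0],[-1,8.1,-0.6,-0.2,0,0,0]]]'; python3 -m handwheel '[[[-1,0,0,0.1,0,0,0],[-1,0,0,0.1,0,0,0]]]'; python3 -m handwheel '[[[-1,0,0,0.05,0,0,0],[-1,0,0,0.05,0,0,0]]]'
```

```text
time_s: 13.52
eef_pos: [0.6802, -0.0154, 0.0472]
eef_rot: [-0.0, 0.708, 0.706, 0.0]
wrist_force: [-6.0, 4.5, 13.5]
opening: -0.001
grasp_force: 7.2
time_s: 13.78
eef_pos: [0.6804, -0.0155, 0.0472]
eef_rot: [-0.0, 0.708, 0.706, 0.0]
wrist_force: [-8.3, 3.6, 15.9]
opening: 0.004
grasp_force: 7.8
time_s: 14.02
eef_pos: [0.6805, -0.0155, 0.0473]
eef_rot: [-0.0, 0.708, 0.706, 0.0]
wrist_force: [-8.6, 4.1, 18.7]
opening: 0.001
grasp_force: 9.1
```

```bash
python3 -m handwheel '[[[-1,0,0,-3,0,0,0],[-1,-2,-0.5,-7,0,0,0],[-1,-7,-2.9,-7,0,0,0],[-1,-12,-5,-7,0,0,0],[-1,-18,-7.5,-7,0,0,0],[-1,-24,-10,-7,0,0,0],[-1,-29,-12.5,-7,0,0,0],[-1,-34,-15.2,-7,0,0,0],[-1,-36,-15.2,-7,0,0,0],[-1,-36,-15.2,-7,0,0,0]]]'; python3 -m handwheel '[[[-1,0,0,0,0,0,0],[-1,0,0,0,0,0,0]]]'
python3 - <<'E'
from h import *
c=snap('wrist'); print(pose()[0][:3,3])
for b in blobs(c,'red',.0525,80): print(*b)
c=snap('top')
for k,z in(('red',.0525),):
  for b in blobs(c,k,z,80): print(k,*b)
E
```

```text
time_s: 15.28
eef_pos: [0.5272, -0.3768, 0.1143]
eef_rot: [0.0, 0.709, 0.706, 0.0]
wrist_force: [-0.3, 0.7, -0.0]
opening: 0.003
grasp_force: 0.0
time_s: 15.52
eef_pos: [0.5284, -0.3731, 0.1141]
eef_rot: [-0.0, 0.707, 0.708, 0.0]
wrist_force: [0.2, 0.4, -1.1]
opening: 0.001
grasp_force: 0.0
[ 0.52839131 -0.37318308  0.11420258]
[113.4 191.8] 2935 [ 0.4346 -0.3625] rect [ 0.4347 -0.3632] [0.0422 0.0391] 27.9 z [0.0505 0.0515 0.0527]
[254.9 209.4] 2481 [ 0.5277 -0.3746] rect [ 0.5275 -0.3747] [0.0393 0.0373] 4.0 z [0.0508 0.0516 0.0528]
red [170.  146.7] 211 [0.7345 0.2708] rect [0.734  0.2708] [0.0221 0.0943] 68.1 z [0.0205 0.0254 0.03  ]
red [261.2 173.5] 124 [ 0.6798 -0.0143] rect [ 0.6798 -0.0135] [0.0341 0.0361] 6.0 z [0.045  0.0482 0.0521]
red [288.4 174.5] 122 [ 0.6854 -0.0958] rect [ 0.6852 -0.0947] [0.0341 0.0362] 6.0 z [0.0455 0.049  0.053 ]
red [411.  246.7] 119 [ 0.5071 -0.4693] rect [ 0.5092 -0.4693] [0.0395 0.0298] 48.8 z [0.0518 0.0544 0.0601]
```

```bash
python3 -m handwheel '[[[-1,-0.2,0,3,0,0,0],[-1,-0.2,0,5.5,0,0,0],[-1,-0.2,0,6.2,0,0,0],[-1,-0.2,0,6.5,0,0,0],[-1,-0.2,0,6.7,0,0,0],[-1,-0.2,0,6.9,0,0,0],[-1,-0.2,0,7.05,0,0,0],[-1,-0.2,0,7.05,0,0,0]]]'; python3 -m handwheel '[[[-1,0,0,0.07,0,0,0],[-1,0,0,0.07,0,0,0]]]'
```

```text
time_s: 16.62
eef_pos: [0.5283, -0.3761, 0.0477]
eef_rot: [-0.0, 0.707, 0.707, 0.0]
wrist_force: [-7.0, 9.1, 19.3]
opening: -0.002
grasp_force: 9.8
time_s: 16.88
eef_pos: [0.5284, -0.3761, 0.0477]
eef_rot: [-0.0, 0.707, 0.707, 0.0]
wrist_force: [-9.3, 9.9, 25.4]
opening: -0.002
grasp_force: 11.8
```

```bash
python3 -m handwheel '[[[-1,0,0,-3,0,0,0],[-1,0.6,-4.7,-3,0,0,0],[-1,1.2,-9.3,-3,0,0,0],[-1,1.2,-9.3,-1.6,0,0,0],[-1,1.2,-9.3,-0.8,0,0,0],[-1,1.2,-9.3,-0.5,0,0,0],[-1,1.2,-9.3,-0.3,0,0,0],[-1,1.2,-9.3,-0.2,0,0,0],[-1,1.2,-9.3,-0.2,0,0,0]]]'; python3 -m handwheel '[[[-1,0,0,0.07,0,0,0],[-1,0,0,0.07,0,0,0]]]'
```

```text
time_s: 18.0
eef_pos: [0.436, -0.3655, 0.0471]
eef_rot: [0.001, 0.707, 0.707, -0.0]
wrist_force: [-5.9, 4.2, 16.1]
opening: 0.0
grasp_force: 8.0
time_s: 18.25
eef_pos: [0.4361, -0.3657, 0.0471]
eef_rot: [0.001, 0.707, 0.707, -0.0]
wrist_force: [-7.8, 4.8, 22.0]
opening: -0.006
grasp_force: 10.6
```

```bash
python3 -m handwheel '[[[-1,0,0,-3.2,0,0,0],[-1,-3.4,2.3,-3.2,0,0,0],[-1,-6.8,4.6,-3.2,0,0,0],[-1,-10.2,6.9,-3.2,0,0,0],[-1,-10.2,6.9,-1.6,0,0,0],[-1,-10.2,6.9,-0.8,0,0,0],[-1,-10.2,6.9,-0.4,0,0,0],[-1,-10.2,6.9,-0.1,0,0,0],[-1,-10.2,6.9,-0.1,0,0,0]]]'; python3 -m handwheel '[[[-1,0,0,0.07,0,0,0],[-1,0,0,0.07,0,0,0]]]'
```

```text
time_s: 19.38
eef_pos: [0.5041, -0.4663, 0.047]
eef_rot: [0.001, 0.707, 0.707, -0.0]
wrist_force: [-1.0, 0.4, 9.0]
opening: -0.002
grasp_force: 4.4
time_s: 19.62
eef_pos: [0.5041, -0.4663, 0.047]
eef_rot: [0.001, 0.707, 0.707, -0.0]
wrist_force: [-2.8, 3.3, 11.9]
opening: -0.003
grasp_force: 6.2
```

```bash
python3 -m handwheel '[[[-1,0,0,-3,0,0,0],[0.5,0,0,-8,0,0,0],[0.5,0,0,-8,0,0,0],[0.5,0,0,-8,0,0,0]]]'
python3 - <<'E'
from h import *
c=snap('wrist'); print(pose()[0][:3,3])
for b in blobs(c,'red',.047,80): print(*b)
c['E']=np.array([[0,1,0,.5334],[1,0,0,-.1244],[0,0,-1,.1812],[0,0,0,1.]])@c['hand_eye']
co=np.array([ray(c,u,v,.012)[:2] for u,v in((166,42),(335,46),(318,238),(178,238))],np.float32); print(co,co.mean(0),cv2.minAreaRect(co)); print('guides',ray(c,128,17,.022),ray(c,357,8,.022))
E
```

```text
time_s: 20.12
eef_pos: [0.5033, -0.4656, 0.1242]
eef_rot: [-0.001, 0.707, 0.707, 0.0]
wrist_force: [-0.3, 0.9, -0.1]
opening: 0.638
grasp_force: 0.0
[ 0.50291557 -0.46528265  0.12326703]
[143.6  44.6] 3505 [ 0.4332 -0.3636] rect [ 0.4333 -0.3642] [0.0396 0.0393] 82.7 z [0.0455 0.0464 0.0476]
[294.   67.6] 3281 [ 0.5274 -0.377 ] rect [ 0.5274 -0.3775] [0.0395 0.0388] 0.1 z [0.0455 0.0464 0.0476]
[258.2 201.8] 2301 [ 0.5048 -0.4672] rect [ 0.5047 -0.4677] [0.0388 0.0394] 0.1 z [0.0455 0.0463 0.0474]
[[ 0.45384124 -0.00891238]
 [ 0.6031339  -0.01197356]
 [ 0.59851265 -0.19801998]
 [ 0.4513748  -0.19818555]] [ 0.52671564 -0.10427286] ((0.5265473127365112, -0.10506506264209747), (0.18928393721580505, 0.14932404458522797), 88.8253402709961)
guides [0.42615516 0.00894404 0.022     ] [0.61710725 0.01592297 0.022     ]
```

```bash
python3 -m handwheel '[[[0.5,-0.2,0.15,5,0,0,0],[0.5,-0.2,0.15,9.5,0,0,0],[0.5,-0.2,0.15,10.8,0,0,0],[0.5,-0.2,0.15,10.8,0,0,0],[-1,-0.2,0.15,10.8,0,0,0],[-1,-0.2,0.15,10.8,0,0,0],[-1,-0.2,0.15,10.8,0,0,0],[-1,-0.2,0.15,8,0,0,0],[-1,-0.2,0.15,4.5,0,0,0],[-1,-0.2,0.15,4.5,0,0,0]]]'; python3 -m handwheel '[[[-1,0,0,0,0,0,0],[-1,0,0,0,0,0,0]]]'
python3 - <<'E'
from h import *
print(rel(.492,-.045,.0205,0))
E
```

```text
time_s: 21.42
eef_pos: [0.5068, -0.4709, 0.0838]
eef_rot: [0.004, 0.707, 0.707, -0.0]
wrist_force: [-0.0, 0.2, -1.5]
opening: 0.523
grasp_force: 61.5
time_s: 21.68
eef_pos: [0.5042, -0.4677, 0.0777]
eef_rot: [-0.002, 0.707, 0.707, 0.0]
wrist_force: [-0.3, 0.2, -1.4]
opening: 0.518
grasp_force: 61.5
[array([42.25, -1.25,  5.83]), ('turn z', np.float64(-0.0))]
```

```bash
python3 -m handwheel '[[[-1,3,0,-1.5,0,0,0],[-1,8,-0.2,-1.5,0,0,0],[-1,14,-0.4,-1.5,0,0,0],[-1,20,-0.6,-1.5,0,0,0],[-1,26,-0.8,-1.5,0,0,0],[-1,32,-1,-1.5,0,0,0],[-1,38,-1.2,-1.5,0,0,0],[-1,42.2,-1.2,-1.5,0,0,0],[-1,42.2,-1.2,-1.5,0,0,0],[-1,42.2,-1.2,-1.5,0,0,0]]]'; python3 -m handwheel '[[[-1,0,0,2,0,0,0],[-1,0,0,4,0,0,0],[-1,0,0,4,0,0,0]]]'
python3 - <<'E'
from h import *
print(rel(.492,-.045,.020,0)); c=snap('wrist'); cv2.imwrite('pics/w4.png',c['frame'])
E
```

```text
time_s: 22.92
eef_pos: [0.4933, -0.047, 0.0942]
eef_rot: [-0.0, 0.707, 0.707, -0.0]
wrist_force: [0.2, -0.2, -1.3]
opening: 0.524
grasp_force: 61.5
time_s: 23.3
eef_pos: [0.4921, -0.0477, 0.0531]
eef_rot: [-0.002, 0.708, 0.706, -0.001]
wrist_force: [0.2, 0.1, -1.7]
opening: 0.519
grasp_force: 61.6
[array([0.26, 0.01, 3.31]), ('turn z', np.float64(-0.2))]
```

View pics/w4.png

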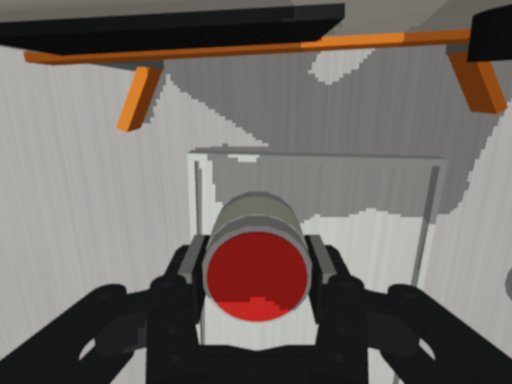

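The tin is held at (258,270) over the front-left of the tray, inside the rim that runs from (190,155) to (443,160). I lower it and release.

```bash
python3 -m handwheel '[[[-1,0.1,0,2,0,0,0],[-1,0.1,0,3,0,0,0],[-1,0.1,0,3.3,0,0,0],[-1,0.1,0,3.3,0,0,0]]]';python3 -m handwheel '[[[0.3,0,0,0,0,0,0],[0.3,0,0,0,0,0,0],[0.3,0,0,-4,0,0,0],[0.3,0,0,-9.5,0,0,0],[0.3,-5,0,-9.5,0,0,0],[0.3,-10,0,-9.5,0,0,0],[0.3,-10,0,-9.5,0,0,0],[0.3,-10,0,-9.5,0,0,0]]]'
python3 - <<'E'
from h import *
c=snap('wrist'); print(pose()[0][:3,3])
for b in blobs(c,'red',.0505,80): print(*b)
c=snap('top')
for b in blobs(c,'red',.047,80): print('top',*b)
print('C',rel(.528,-.377,.11,0))
E
```

```text
time_s: 23.85
eef_pos: [0.4934, -0.0462, 0.0231]
eef_rot: [-0.0, 0.707, 0.707, -0.0]
wrist_force: [-7.7, 0.8, 10.3]
opening: 0.522
grasp_force: 62.7
time_s: 24.85
eef_pos: [0.4931, -0.1455, 0.1164]
eef_rot: [-0.0, 0.708, 0.706, 0.0]
wrist_force: [0.0, -0.7, 0.4]
opening: 0.652
grasp_force: 0.0
[ 0.49307879 -0.14493021  0.11637883]
[257.2  42.7] 3928 [ 0.4939 -0.0438] rect [ 0.494  -0.0443] [0.0396 0.0396] 90.0 z [0.0495 0.0504 0.0516]
top [170.  146.7] 212 [0.7362 0.2721] rect [0.7357 0.2722] [0.0222 0.0947] 68.1 z [0.0195 0.0253 0.0301]
top [261.2 173.5] 124 [ 0.6812 -0.0142] rect [ 0.6812 -0.0134] [0.0343 0.0363] 6.0 z [0.0463 0.0489 0.0522]
top [288.4 174.5] 122 [ 0.6868 -0.0961] rect [ 0.6866 -0.0949] [0.0343 0.0364] 6.0 z [0.0453 0.0482 0.0526]
top [264.3 235.2] 115 [ 0.4969 -0.0421] rect [ 0.4975 -0.0426] [0.031  0.0353] 51.0 z [0.0499 0.0525 0.0563]
top [379.  236.1] 136 [ 0.5289 -0.3769] rect [ 0.5292 -0.377 ] [0.0357 0.0352] 2.7 z [0.0449 0.0481 0.052 ]
top [372.9 268.2] 140 [ 0.4345 -0.3634] rect [ 0.435  -0.3638] [0.0348 0.0347] 2.9 z [0.0457 0.0486 0.0523]
C [array([-23.23,   3.48,   0.62]), ('turn z', np.float64(0.0))]
```

```bash
python3 -m handwheel '[[[0.5,-6,0.9,0,0,0,0],[0.5,-12,1.8,0,0,0,0],[0.5,-18,2.7,0,0,0,0],[0.5,-23.2,3.4,0,0,0,0],[0.5,-23.2,3.4,0,0,0,0],[0.5,-23.2,3.4,0,0,0,0],[0.5,-23.2,3.4,5,0,0,0],[0.5,-23.2,3.4,9.5,0,0,0],[0.5,-23.2,3.4,10.1,0,0,0],[0.5,-23.2,3.4,10.1,0,0,0]]]';python3 -m handwheel '[[[-1,0,0,0,0,0,0],[-1,0,0,0,0,0,0],[-1,0,0,0,0,0,0],[-1,0,0,-3,0,0,0],[-1,0,0,-7.5,0,0,0],[-1,0,0,-7.5,0,0,0],[-1,0,0,-7.5,0,0,0]]]'
python3 - <<'E'
from h import *
print(pose()[0][:3,3],rel(.4905,-.103,.0235,0))
E
```

```text
time_s: 26.2
eef_pos: [0.5278, -0.3768, 0.0166]
eef_rot: [0.0, 0.707, 0.707, 0.0]
wrist_force: [0.5, -1.3, 0.7]
opening: 0.75
grasp_force: 0.0
time_s: 27.08
eef_pos: [0.527, -0.3776, 0.0908]
eef_rot: [0.0, 0.707, 0.707, -0.0]
wrist_force: [-0.1, -0.8, -2.6]
opening: 0.519
grasp_force: 61.6
[ 0.52697073 -0.37762685  0.09080752] [array([27.46, -3.67,  6.73]), ('turn z', np.float64(-0.1))]
```

```bash
python3 -m handwheel '[[[-1,5,-0.6,0,0,0,0],[-1,11,-1.4,0,0,0,0],[-1,17,-2.2,0,0,0,0],[-1,23,-3,0,0,0,0],[-1,27.4,-3.7,0,0,0,0],[-1,27.4,-3.7,0,0,0,0],[-1,27.4,-3.7,2.5,0,0,0],[-1,27.4,-3.7,5,0,0,0],[-1,27.4,-3.7,6.2,0,0,0],[-1,27.4,-3.7,6.6,0,0,0]]]';python3 -m handwheel '[[[-1,0,0,0,0,0,0],[-1,0,0,0.1,0,0,0]]]'
```

```text
time_s: 28.32
eef_pos: [0.4897, -0.104, 0.0236]
eef_rot: [-0.001, 0.708, 0.707, -0.0]
wrist_force: [-0.2, -1.2, -1.3]
opening: 0.523
grasp_force: 61.8
time_s: 28.58
eef_pos: [0.4911, -0.1042, 0.0245]
eef_rot: [0.001, 0.707, 0.707, 0.0]
wrist_force: [-0.1, 0.3, -1.7]
opening: 0.522
grasp_force: 61.8
```

```bash
python3 -m handwheel '[[[-1,0,0,0.15,0,0,0],[-1,0,0,0.15,0,0,0]]]';python3 -m handwheel '[[[-1,0,0,0.15,0,0,0],[-1,0,0,0.15,0,0,0]]]'
```

```text
time_s: 28.82
eef_pos: [0.4909, -0.1039, 0.0227]
eef_rot: [0.001, 0.707, 0.707, 0.0]
wrist_force: [0.3, 0.6, 0.6]
opening: 0.52
grasp_force: 62.1
time_s: 29.08
eef_pos: [0.491, -0.104, 0.0227]
eef_rot: [0.0, 0.707, 0.707, 0.0]
wrist_force: [-7.2, 2.4, 19.1]
opening: 0.521
grasp_force: 64.0
```

```bash
python3 -m handwheel '[[[0.3,0,0,-0.1,0,0,0],[0.3,0,0,-0.2,0,0,0],[0.3,0,0,-4,0,0,0],[0.3,0,0,-9.5,0,0,0],[0.5,-6,-1.4,-9.5,0,0,0],[0.5,-12,-2.8,-9.5,0,0,0],[0.5,-18,-4.2,-9.5,0,0,0],[0.5,-24,-5.6,-9.5,0,0,0],[0.5,-24,-5.6,-9.5,0,0,0],[0.5,-24,-5.6,-9.5,0,0,0]]]'
python3 - <<'E'
from h import *
c=snap('wrist'); 
for b in blobs(c,'red',.047,80): print(*b)
c=snap('top')
for b in blobs(c,'red',.047,80): print('top',*b)
print(pose()[0][:3,3],'E',rel(.434,-.3645,.0155,0))
E
```

```text
time_s: 30.32
eef_pos: [0.4338, -0.3432, 0.1151]
eef_rot: [-0.001, 0.708, 0.706, 0.0]
wrist_force: [0.3, 0.7, 1.3]
opening: 0.751
grasp_force: 0.0
[254.8 230.4] 2324 [ 0.4329 -0.3629] rect [ 0.4327 -0.363 ] [0.0398 0.0389] 90.0 z [0.0456 0.0463 0.0474]
top [170.1 146.7] 214 [0.7362 0.272 ] rect [0.7357 0.2723] [0.0223 0.0947] 67.9 z [0.0207 0.0254 0.0301]
top [261.2 173.5] 124 [ 0.6812 -0.0142] rect [ 0.6812 -0.0134] [0.0343 0.0363] 6.0 z [0.0458 0.0487 0.0521]
top [288.4 174.5] 122 [ 0.6868 -0.0961] rect [ 0.6866 -0.0949] [0.0343 0.0364] 6.0 z [0.0459 0.0487 0.0513]
top [264.8 235.4] 133 [ 0.4962 -0.0437] rect [ 0.4976 -0.0441] [0.0352 0.0352] 5.9 z [0.0495 0.0525 0.0567]
top [284.7 238.5] 124 [ 0.4932 -0.1023] rect [ 0.4935 -0.1032] [0.0321 0.0352] 5.9 z [0.05   0.0522 0.0557]
[ 0.43433153 -0.34216605  0.11528511] E [array([-2.24, -0.03,  9.98]), ('turn z', np.float64(0.0))]
```

```bash
python3 -m handwheel '[[[0.5,-2.2,-0.1,4,0,0,0],[0.5,-2.2,-0.1,8.5,0,0,0],[0.5,-2.2,-0.1,9.9,0,0,0],[0.5,-2.2,-0.1,9.9,0,0,0],[-1,-2.2,-0.1,9.9,0,0,0],[-1,-2.2,-0.1,9.9,0,0,0],[-1,-2.2,-0.1,9.9,0,0,0],[-1,-2.2,-0.1,6.5,0,0,0],[-1,-2.2,-0.1,2.4,0,0,0],[-1,-2.2,-0.1,2.4,0,0,0]]]'; python3 -m handwheel '[[[-1,0,0,0,0,0,0],[-1,0,0,0,0,0,0]]]'
python3 - <<'E'
from h import *
print(pose()[0][:3,3],rel(.489,-.161,.0235,0))
E
```

```text
time_s: 31.68
eef_pos: [0.4351, -0.3681, 0.096]
eef_rot: [0.004, 0.707, 0.707, -0.001]
wrist_force: [0.1, -0.3, -1.4]
opening: 0.519
grasp_force: 61.8
time_s: 31.92
eef_pos: [0.4324, -0.3647, 0.0901]
eef_rot: [-0.001, 0.707, 0.707, 0.0]
wrist_force: [0.2, -0.3, -1.6]
opening: 0.523
grasp_force: 61.8
[ 0.43236535 -0.3646729   0.09014005] [array([20.36,  5.66,  6.7 ]), ('turn z', np.float64(-0.1))]
```

```bash
python3 -m handwheel '[[[-1,4,1,0,0,0,0],[-1,9,2.5,0,0,0,0],[-1,15,4.2,0,0,0,0],[-1,20.4,5.6,0,0,0,0],[-1,20.4,5.6,0,0,0,0],[-1,20.4,5.6,2.5,0,0,0],[-1,20.4,5.6,5,0,0,0],[-1,20.4,5.6,6.3,0,0,0],[-1,20.4,5.6,6.7,0,0,0],[-1,20.4,5.6,6.7,0,0,0]]]';python3 -m handwheel '[[[-1,0,0,0.1,0,0,0],[-1,0,0,0.1,0,0,0]]]'
```

```text
time_s: 33.17
eef_pos: [0.4895, -0.1622, 0.0248]
eef_rot: [0.0, 0.708, 0.707, -0.0]
wrist_force: [0.2, 0.8, -2.9]
opening: 0.52
grasp_force: 61.8
time_s: 33.42
eef_pos: [0.4898, -0.162, 0.0243]
eef_rot: [0.001, 0.707, 0.707, 0.0]
wrist_force: [-0.5, -0.2, -1.7]
opening: 0.519
grasp_force: 61.8
```

```bash
python3 -m handwheel '[[[-1,0,0,0.15,0,0,0],[-1,0,0,0.2,0,0,0],[-1,0,0,0.2,0,0,0]]]';python3 -m handwheel '[[[0.3,0,0,0,0,0,0],[0.3,0,0,-0.1,0,0,0],[0.3,0,0,-4,0,0,0],[0.3,0,0,-9.5,0,0,0],[0.5,2,5.5,-9.5,0,0,0],[0.5,4,11,-9.5,0,0,0],[0.5,5.5,16.5,-9.5,0,0,0],[0.5,5.5,19.6,-9.5,0,0,0],[0.5,5.5,19.6,-9.5,0,0,0],[0.5,5.5,19.6,-9.5,0,0,0]]]'
python3 - <<'E'
from h import *
c=snap('wrist'); 
for b in blobs(c,'red',.047,80): print(*b)
c=snap('top')
for b in blobs(c,'red',.047,80): print('top',*b)
print(pose()[0][:3,3],'B',rel(.6855,-.0965,.0155,0))
E
```

```text
time_s: 33.8
eef_pos: [0.4898, -0.1619, 0.0229]
eef_rot: [0.0, 0.707, 0.707, 0.0]
wrist_force: [-3.8, 1.4, 8.6]
opening: 0.519
grasp_force: 63.1
time_s: 35.05
eef_pos: [0.6844, -0.1068, 0.116]
eef_rot: [-0.001, 0.707, 0.707, -0.0]
wrist_force: [0.5, -0.5, 0.7]
opening: 0.753
grasp_force: 0.0
[248.4  60.3] 3627 [ 0.6798 -0.0147] rect [ 0.6798 -0.0153] [0.0397 0.0391] 0.0 z [0.0456 0.0465 0.0476]
[257.6 188.6] 2582 [ 0.6854 -0.096 ] rect [ 0.6854 -0.0965] [0.0389 0.0391] 0.1 z [0.0456 0.0464 0.0474]
[  7.6 275.6] 641 [ 0.5003 -0.1635] rect [ 0.5016 -0.1643] [0.0374 0.0138] 77.1 z [0.0495 0.0502 0.0512]
top [170.  146.7] 209 [0.7363 0.2723] rect [0.7358 0.2724] [0.0217 0.0947] 68.1 z [0.0207 0.0251 0.03  ]
top [304. 241.] 138 [ 0.492  -0.1591] rect [ 0.492  -0.1592] [0.035  0.0354] 5.9 z [0.0496 0.0527 0.0554]
[ 0.68427179 -0.10704064  0.11644836] B [array([ 1.05,  0.13, 10.09]), ('turn z', np.float64(-0.1))]
```

```bash
python3 -m handwheel '[[[0.5,1.0,0.1,4,0,0,0],[0.5,1.0,0.1,8.5,0,0,0],[0.5,1.0,0.1,10.1,0,0,0],[0.5,1.0,0.1,10.1,0,0,0],[-1,1.0,0.1,10.1,0,0,0],[-1,1.0,0.1,10.1,0,0,0],[-1,1.0,0.1,10.1,0,0,0],[-1,1.0,0.1,6.5,0,0,0],[-1,1.0,0.1,2.5,0,0,0],[-1,1.0,0.1,2.5,0,0,0]]]'; python3 -m handwheel '[[[-1,0,0,0,0,0,0],[-1,0,0,0,0,0,0]]]'
python3 - <<'E'
from h import *
print(pose()[0][:3,3],rel(.5617,-.135,.0235,0))
E
```

```text
time_s: 36.4
eef_pos: [0.6896, -0.0978, 0.0969]
eef_rot: [0.004, 0.707, 0.707, 0.002]
wrist_force: [0.7, -0.1, -0.5]
opening: 0.52
grasp_force: 61.6
time_s: 36.65
eef_pos: [0.6851, -0.0965, 0.0897]
eef_rot: [-0.001, 0.707, 0.707, -0.001]
wrist_force: [0.6, 0.5, -1.3]
opening: 0.521
grasp_force: 61.6
[ 0.68511932 -0.09646206  0.08969577] [array([ -3.87, -12.32,   6.65]), ('turn z', np.float64(-0.0))]
```

```bash
python3 -m handwheel '[[[-1,-1.5,-5,0,0,0,0],[-1,-3,-10,0,0,0,0],[-1,-3.9,-12.2,0,0,0,0],[-1,-3.9,-12.2,0,0,0,0],[-1,-3.9,-12.2,2.5,0,0,0],[-1,-3.9,-12.2,5,0,0,0],[-1,-3.9,-12.2,6.3,0,0,0],[-1,-3.9,-12.2,6.6,0,0,0],[-1,-3.9,-12.2,6.7,0,0,0],[-1,-3.9,-12.2,6.7,0,0,0]]]';python3 -m handwheel '[[[-1,0,0,0.1,0,0,0],[-1,0,0,0.15,0,0,0],[-1,0,0,0.15,0,0,0]]]'
```

```text
time_s: 37.9
eef_pos: [0.5651, -0.1361, 0.0255]
eef_rot: [0.001, 0.707, 0.707, 0.0]
wrist_force: [-0.1, -0.5, -0.5]
opening: 0.516
grasp_force: 61.9
time_s: 38.28
eef_pos: [0.5644, -0.1358, 0.0233]
eef_rot: [0.0, 0.707, 0.707, 0.0]
wrist_force: [0.2, -0.0, -1.6]
opening: 0.52
grasp_force: 61.9
```

```bash
python3 -m handwheel '[[[-1,0,0,0.1,0,0,0],[-1,0,0,0.15,0,0,0],[-1,0,0,0.15,0,0,0]]]';python3 -m handwheel '[[[0.3,0,0,0,0,0,0],[0.3,0,0,-0.1,0,0,0],[0.3,0,0,-4,0,0,0],[0.3,0,0,-9.5,0,0,0],[0.5,4,4,-9.5,0,0,0],[0.5,8,8,-9.5,0,0,0],[0.5,11,11.6,-9.5,0,0,0],[0.5,11,11.6,-9.5,0,0,0],[0.5,11,11.6,-9.5,0,0,0]]]'
python3 - <<'E'
from h import *
c=snap('wrist'); 
for b in blobs(c,'red',.047,80): print(*b)
print(pose()[0][:3,3],'A',rel(.680,-.0155,.0155,0))
E
```

```text
time_s: 38.65
eef_pos: [0.5645, -0.1359, 0.0225]
eef_rot: [0.0, 0.707, 0.707, -0.0]
wrist_force: [-3.3, 1.1, 5.8]
opening: 0.523
grasp_force: 62.9
time_s: 39.78
eef_pos: [0.6798, -0.026, 0.1161]
eef_rot: [-0.0, 0.707, 0.707, -0.001]
wrist_force: [-0.5, 0.4, 0.6]
opening: 0.746
grasp_force: 0.0
[256.1 187.2] 2590 [ 0.6799 -0.0142] rect [ 0.6798 -0.0148] [0.0393 0.0397] 12.1 z [0.0456 0.0463 0.0474]
[  8.2 232.3] 759 [ 0.5039 -0.0479] rect [ 0.5051 -0.0487] [0.0383 0.0139] 77.1 z [0.0495 0.0503 0.0513]
[ 14.1 302.1] 1262 [ 0.4956 -0.1057] rect [ 0.4973 -0.1068] [0.0415 0.0247] 77.1 z [0.0495 0.0502 0.0512]
[ 0.67963109 -0.0264926   0.11621547] A [array([ 1.1 ,  0.05, 10.07]), ('turn z', np.float64(-0.1))]
```

```bash
python3 -m handwheel '[[[0.5,1.0,0.05,4,0,0,0],[0.5,1.0,0.05,8.5,0,0,0],[0.5,1.0,0.05,10,0,0,0],[0.5,1.0,0.05,10,0,0,0],[-1,1.0,0.05,10,0,0,0],[-1,1.0,0.05,10,0,0,0],[-1,1.0,0.05,10,0,0,0],[-1,1.0,0.05,6.5,0,0,0],[-1,1.0,0.05,2.5,0,0,0],[-1,1.0,0.05,2.5,0,0,0]]]'; python3 -m handwheel '[[[-1,0,0,0,0,0,0],[-1,0,0,0,0,0,0]]]'
python3 - <<'E'
from h import *
print(pose()[0][:3,3],rel(.5635,-.074,.0235,0))
E
```

```text
time_s: 41.08
eef_pos: [0.6842, -0.0164, 0.0966]
eef_rot: [0.004, 0.707, 0.707, 0.002]
wrist_force: [-0.5, -0.4, -1.5]
opening: 0.517
grasp_force: 61.9
time_s: 41.32
eef_pos: [0.6796, -0.0156, 0.0896]
eef_rot: [-0.001, 0.707, 0.707, -0.001]
wrist_force: [-0.4, -0.0, -1.7]
opening: 0.521
grasp_force: 61.9
[ 0.67956812 -0.01560036  0.08957813] [array([ -5.85, -11.58,   6.64]), ('turn z', np.float64(-0.0))]
```

```bash
python3 -m handwheel '[[[-1,-2.5,-5,0,0,0,0],[-1,-4.5,-9,0,0,0,0],[-1,-5.9,-11.6,0,0,0,0],[-1,-5.9,-11.6,0,0,0,0],[-1,-5.9,-11.6,2.5,0,0,0],[-1,-5.9,-11.6,5,0,0,0],[-1,-5.9,-11.6,6.3,0,0,0],[-1,-5.9,-11.6,6.6,0,0,0],[-1,-5.9,-11.6,6.7,0,0,0],[-1,-5.9,-11.6,6.7,0,0,0]]]';python3 -m handwheel '[[[-1,0,0,0.1,0,0,0],[-1,0,0,0.15,0,0,0],[-1,0,0,0.15,0,0,0]]]'
```

```text
time_s: 42.58
eef_pos: [0.5657, -0.075, 0.0255]
eef_rot: [0.001, 0.707, 0.707, 0.0]
wrist_force: [0.8, 0.8, -1.5]
opening: 0.519
grasp_force: 62.3
time_s: 42.95
eef_pos: [0.5651, -0.0749, 0.0235]
eef_rot: [0.0, 0.707, 0.707, 0.0]
wrist_force: [0.2, 0.6, -0.9]
opening: 0.519
grasp_force: 62.4
```

```bash
python3 -m handwheel '[[[-1,0,0,0.1,0,0,0],[-1,0,0,0.1,0,0,0]]]'
```

```text
time_s: 43.2
eef_pos: [0.5651, -0.0749, 0.0234]
eef_rot: [0.0, 0.707, 0.707, -0.0]
wrist_force: [-4.4, 0.9, 8.8]
opening: 0.519
grasp_force: 63.6
```

```bash
python3 -m handwheel '[[[0.3,0,0,0,0,0,0],[0.3,0,0,-0.1,0,0,0],[0.3,0,0,-4,0,0,0],[0.3,0,0,-10,0,0,0],[0.3,-5,-1,-13,0,0,0],[0.3,-10,-2.5,-16,0,0,0],[0.3,-15,-4.1,-16,0,0,0],[0.3,-15,-4.1,-16,0,0,0],[0.3,-15,-4.1,-16,0,0,0]]]'
python3 - <<'E'
from h import *
c=snap('wrist'); cv2.imwrite('pics/w5.png',c['frame']); np.savez('w5.npz',**c); print(pose()[0][:3,3])
for k,z in(('red',.051),('blue',.05),('orange',.022)):
  for b in blobs(c,k,z,80): print(k,*b)
c=snap('top')
for k,z in(('red',.051),('blue',.05),('orange',.022),('purple',.029)):
  for b in blobs(c,k,z,20): print('top',k,*b)
E
```

```text
time_s: 44.32
eef_pos: [0.5236, -0.2244, 0.1818]
eef_rot: [-0.0, 0.708, 0.707, 0.0]
wrist_force: [-0.0, 0.5, -0.0]
opening: 0.65
grasp_force: 0.0
[ 0.52376597 -0.22383528  0.18171243]
red [214.   26.4] 2304 [ 0.4915 -0.1028] rect [ 0.4912 -0.1036] [0.0375 0.039 ] 90.0 z [0.0495 0.0505 0.0517]
red [311.3   4.9] 414 [ 0.5651 -0.0882] rect [ 0.5651 -0.089 ] [0.008  0.0322] 90.0 z [0.0495 0.0504 0.0517]
red [308.   70.9] 2098 [ 0.5648 -0.1348] rect [ 0.5648 -0.1353] [0.0388 0.0396] 90.0 z [0.0495 0.0505 0.0517]
red [215.4 102.7] 1905 [ 0.4905 -0.1592] rect [ 0.4905 -0.1594] [0.0387 0.0384] 89.1 z [0.0495 0.0504 0.0516]
blue [253.5 213.8] 884 [ 0.5212 -0.2562] rect [ 0.5216 -0.2575] [0.0639 0.0125] 89.5 z [0.0364 0.0491 0.0503]
top red [170.  146.7] 211 [0.735  0.2712] rect [0.7345 0.2712] [0.0221 0.0944] 68.1 z [0.0203 0.0256 0.0303]
top red [120.8 201.3] 79 [0.5522 0.3912] rect [0.5535 0.3899] [0.0348 0.0244] 80.1 z [0.0833 0.115  0.1359]
top red [277.  212.5] 130 [ 0.567  -0.0726] rect [ 0.567  -0.0726] [0.0329 0.0356] 6.0 z [0.0492 0.0525 0.0569]
top red [297.8 214.9] 129 [ 0.5663 -0.
[... 162 characters left out ...]
z [0.0498 0.0528 0.0555]
top red [284.7 238.7] 134 [ 0.4923 -0.1023] rect [ 0.4917 -0.1032] [0.035 0.035] 5.4 z [0.0494 0.0526 0.0569]
top blue [492.7 235.8] 4174 [ 0.5639 -0.7078] rect [ 0.5596 -0.7191] [0.3542 0.1267] 5.5 z [0.1197 0.123  0.1267]
top orange [242.9 196.4] 28 [0.6101 0.0346] rect [0.6101 0.0352] [0.0069 0.0355] 33.0 z [0.014  0.0221 0.0915]
top orange [238.1 255.8] 21 [0.4307 0.0288] rect [0.4278 0.0283] [0.0362 0.0097] 62.7 z [0.0191 0.0246 0.0934]
top purple [417.5 204.4] 432 [ 0.6392 -0.4939] rect [ 0.6345 -0.4814] [0.0558 0.1029] 4.0 z [0.0427 0.0537 0.0605]
top purple [491.8 373.3] 772 [ 0.1808 -0.7129] rect [ 0.1806 -0.7121] [0.0547 0.1123] 3.0 z [0.1074 0.1415 0.1602]
```

View pics/w5.png

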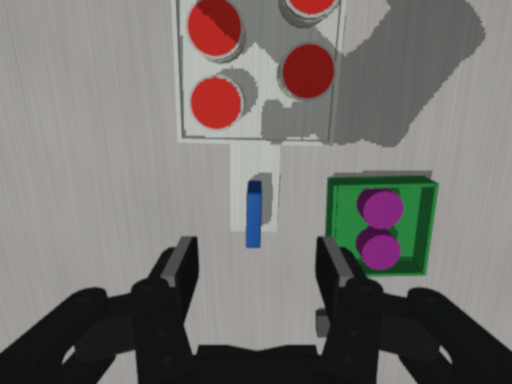

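All visible tins stand in the tray: (214,26), (310,5), (308,71) and (215,102). Both discs are in the box, and the handle is at (254,215). I grip the handle.

```bash
python3 -m handwheel '[[[0.3,-3.8,-0.2,6,0,0,0],[0.3,-3.8,-0.2,12,0,0,0],[0.3,-3.8,-0.2,15.5,0,0,0],[0.3,-3.8,-0.2,16.8,0,0,0],[0.3,-3.8,-0.2,16.8,0,0,0],[-1,-3.8,-0.2,16.8,0,0,0],[-1,-3.8,-0.2,16.8,0,0,0],[-1,-3.8,-0.2,16.8,0,0,0],[-1,-3.8,-0.2,16.8,0,0,0],[-1,-3.8,-0.2,16.8,0,0,0]]]'
python3 -m handwheel '[[[-1,0,0.3,0,0,0,-0.7],[-1,0,0.6,0,0,0,-1.4],[-1,0,0.9,0,0,0,-2.1],[-1,0,1.2,0,0,0,-2.7],[-1,0,1.2,0,0,0,-2.7]]]'
python3 - <<'E'
from h import *
T,o=pose(); print(T[:3,3].round(4),np.degrees(np.arctan2(T[1,0],T[0,0])))
c=snap('top'); cv2.imwrite('pics/t2.png',cv2.resize(c['frame'][150:300,140:340],(800,600),interpolation=2))
E
```

```text
time_s: 45.68
eef_pos: [0.5228, -0.2635, 0.0162]
eef_rot: [0.001, 0.708, 0.706, 0.0]
wrist_force: [-0.8, 0.6, 7.8]
opening: 0.156
grasp_force: 60.2
time_s: 46.3
eef_pos: [0.5332, -0.2638, 0.0161]
eef_rot: [0.0, 0.69, 0.724, -0.001]
wrist_force: [-9.0, -0.1, 12.8]
opening: 0.155
grasp_force: 60.6
[ 0.5332 -0.2638  0.0161] 92.73082884612377
```

View pics/t2.png

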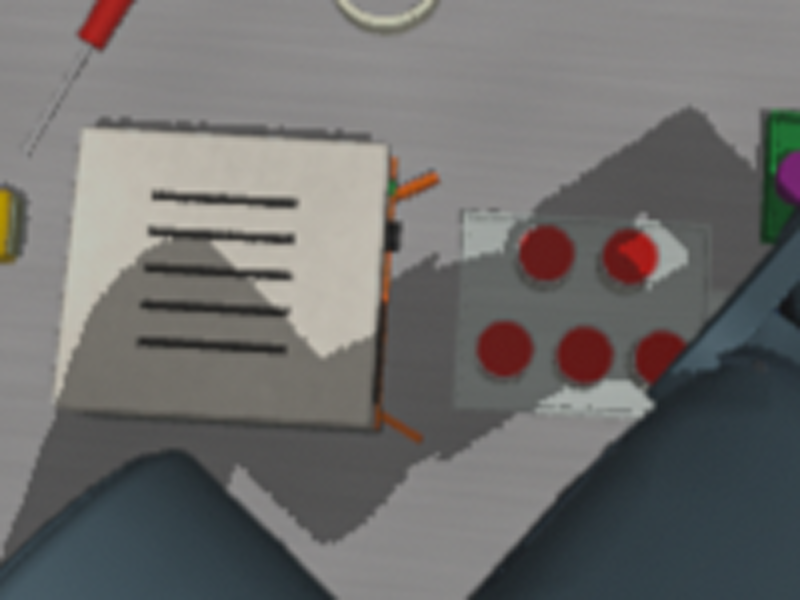

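The tray is square to the mouth, spanning rows 210–412 against guides at 190 and 428, so it is centred. All five tins are in it. I slide it in.

```bash
python3 -m handwheel '[[[-1,0.3,0.05,-0.15,0,0,0],[-1,1,0.1,-0.15,0,0,0],[-1,2,0.1,-0.15,0,0,0],[-1,3.2,0.1,-0.15,0,0,0],[-1,4.6,0.1,-0.15,0,0,0],[-1,6,0.1,-0.15,0,0,0],[-1,7.4,0.1,-0.15,0,0,0],[-1,8.6,0.1,-0.15,0,0,0],[-1,9.6,0.1,-0.15,0,0,0],[-1,10,0.1,-0.15,0,0,0]]]'
python3 - <<'E'
from h import *
T,o=pose(); print(T[:3,3].round(4),np.degrees(np.arctan2(T[1,0],T[0,0])),o['wrist_force'],rel(.523,-.0205,.015))
c=snap('wrist'); cv2.imwrite('pics/w6.png',c['frame'])
E
```

```text
time_s: 47.6
eef_pos: [0.5306, -0.163, 0.0162]
eef_rot: [0.001, 0.69, 0.723, -0.0]
wrist_force: [-0.8, -6.2, -2.1]
opening: 0.151
grasp_force: 58.8
[ 0.5306 -0.163   0.0162] 92.67684044397848 [-0.83249924 -6.18026097 -2.13085843] [array([14.27, -0.09,  0.1 ])]
```

View pics/w6.png

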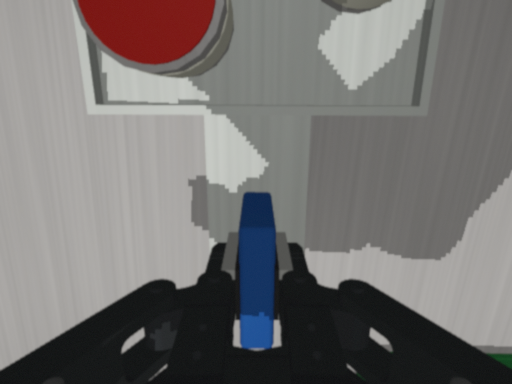

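The handle is held centred at (257,270). The tray front is entering the mouth with only a small lateral force, so I continue.

```bash
python3 -m handwheel '[[[-1,0.5,0,0,0,0,0],[-1,1.3,0,0,0,0,0],[-1,2.3,0,0,0,0,0],[-1,3.5,0,0,0,0,0],[-1,4.8,0,0,0,0,0],[-1,6,0,0,0,0,0],[-1,7,0,0,0,0,0],[-1,7.5,0,0,0,0,0],[-1,7.5,0,0,0,0,0]]]'
python3 -m handwheel '[[[-1,0.5,0,0,0,0,0],[-1,1.3,0,0,0,0,0],[-1,2.3,0,0,0,0,0],[-1,3.5,0,0,0,0,0],[-1,4.5,0,0,0,0,0],[-1,5.3,0,0,0,0,0],[-1,5.7,0,0,0,0,0],[-1,5.9,0,0,0,0,0],[-1,5.9,0,0,0,0,0]]]'
python3 - <<'E'
from h import *
T,o=pose(); print(T[:3,3].round(4),np.degrees(np.arctan2(T[1,0],T[0,0])),o['wrist_force'],rel(.523,-.0205,.015))
E
```

```text
time_s: 48.78
eef_pos: [0.5271, -0.0878, 0.0162]
eef_rot: [0.0, 0.691, 0.723, 0.0]
wrist_force: [0.3, -1.1, 1.5]
opening: 0.154
grasp_force: 59.3
time_s: 49.9
eef_pos: [0.5244, -0.0296, 0.0161]
eef_rot: [0.001, 0.691, 0.723, -0.0]
wrist_force: [0.1, -4.6, 1.6]
opening: 0.155
grasp_force: 59.3
[ 0.5244 -0.0296  0.0161] 92.6459154492538 [ 0.12813223 -4.6441096   1.58777508] [array([ 0.92, -0.1 ,  0.11])]
```

```bash
python3 -m handwheel '[[[-1,0.2,0,0,0,0,0],[-1,0.4,0,0,0,0,0],[-1,0.6,0,0,0,0,0],[-1,0.6,0,0,0,0,0]]]'; python3 -m handwheel '[[[-1,0.15,0,0,0,0,0],[-1,0.3,0,0,0,0,0],[-1,0.3,0,0,0,0,0]]]'; python3 -m handwheel '[[[-1,0.1,0,0,0,0,0],[-1,0.2,0,0,0,0,0],[-1,0.2,0,0,0,0,0]]]'
```

```text
time_s: 50.4
eef_pos: [0.5242, -0.0238, 0.0161]
eef_rot: [0.001, 0.691, 0.723, -0.0]
wrist_force: [0.6, -5.4, 0.9]
opening: 0.156
grasp_force: 59.2
time_s: 50.78
eef_pos: [0.5241, -0.0209, 0.0162]
eef_rot: [0.001, 0.691, 0.723, -0.0]
wrist_force: [0.5, -7.5, 0.3]
opening: 0.153
grasp_force: 59.2
time_s: 51.15
eef_pos: [0.524, -0.019, 0.0161]
eef_rot: [0.001, 0.691, 0.723, -0.0]
wrist_force: [0.0, -6.8, 1.4]
opening: 0.159
grasp_force: 59.2
```

```bash
python3 -m handwheel '[[[-1,0.1,0,0,0,0,0],[-1,0.2,0,0,0,0,0],[-1,0.2,0,0,0,0,0]]]'; python3 -m handwheel '[[[-1,0.1,0,0,0,0,0],[-1,0.2,0,0,0,0,0],[-1,0.2,0,0,0,0,0]]]'; python3 -m handwheel '[[[-1,0.1,0,0,0,0,0],[-1,0.2,0,0,0,0,0],[-1,0.2,0,0,0,0,0]]]'
```

```text
time_s: 51.52
eef_pos: [0.5249, -0.0187, 0.0164]
eef_rot: [0.002, 0.69, 0.723, -0.0]
wrist_force: [3.3, -14.1, -2.9]
opening: 0.149
grasp_force: 58.5
time_s: 51.9
eef_pos: [0.5253, -0.0186, 0.0168]
eef_rot: [0.004, 0.69, 0.724, -0.001]
wrist_force: [2.0, -22.8, -2.9]
opening: 0.158
grasp_force: 58.9
time_s: 52.28
eef_pos: [0.5254, -0.0185, 0.0171]
eef_rot: [0.005, 0.69, 0.724, -0.002]
wrist_force: [-0.2, -31.3, -0.1]
opening: 0.153
grasp_force: 59.1
```

The tray is against the stop: the force rose from 14 to 31 N with no more travel. I relax, release and lift.

```bash
python3 -m handwheel '[[[-1,-0.3,0,0,0,0,0],[-1,-0.5,0,0,0,0,0],[-1,-0.5,0,0,0,0,0],[0,-0.5,0,0,0,0,0],[0.2,-0.5,0,0,0,0,0],[0.2,-0.5,0,-2,0,0,0],[0.2,-0.5,0,-7,0,0,0],[0.2,-1,0,-13,0,0,0],[0.2,-3,0,-16,0,0,0],[0.2,-3,0,-16,0,0,0]]]'
python3 -m handwheel '[[[0.2,-3,0,-2,0,0,0],[0.2,-3,0,-2,0,0,0]]]'
python3 - <<'E'
from h import *
c=snap('wrist'); print(pose()[0][:3,3]); cv2.imwrite('pics/w7.png',c['frame'])
for b in blobs(c,'blue',.05,80): print(*b)
s=snap('scene')
for k,z in(('red',.115),('blue',.05)):
  for b in blobs(s,k,z,20): print('scene',k,*b)
a=cv2.resize(c['frame'],(400,300)); b=cv2.resize(s['frame'][70:220,150:390],(400,250)); cv2.imwrite('pics/w7.png',np.hstack([a,cv2.copyMakeBorder(b,0,50,0,0,0)]))
E
```

```text
time_s: 53.52
eef_pos: [0.5264, -0.0428, 0.1787]
eef_rot: [0.003, 0.691, 0.723, 0.001]
wrist_force: [-0.0, -0.5, 0.6]
opening: 0.599
grasp_force: 0.0
time_s: 53.78
eef_pos: [0.5261, -0.0725, 0.1955]
eef_rot: [0.0, 0.691, 0.723, 0.0]
wrist_force: [0.5, -0.2, 0.3]
opening: 0.602
grasp_force: 0.0
[ 0.525435   -0.07150471  0.19455951]
[257.5 115. ] 862 [ 0.5249 -0.0182] rect [ 0.5251 -0.0189] [0.0115 0.0526] 2.3 z [0.0486 0.0494 0.0506]
scene red [343.4  99.6] 68 [0.5501 0.3612] rect [0.5512 0.3601] [0.0138 0.064 ] 35.1 z [0.0773 0.1062 0.1331]
scene red [364.4 174.5] 187 [0.7773 0.2166] rect [0.7759 0.2174] [0.0193 0.0907] 67.8 z [0.0179 0.0236 0.0291]
scene blue [238.9 175.4] 88 [ 0.5308 -0.0239] rect [ 0.5321 -0.0259] [0.0205 0.0597] 5.4 z [0.0323 0.0479 0.053 ]
scene blue [ 29.5 333.8] 5853 [ 0.5695 -0.6895] rect [ 0.5147 -0.7169] [0.3619 0.1686] 5.5 z [0.1201 0.1231 0.1265]
```

View pics/w7.png

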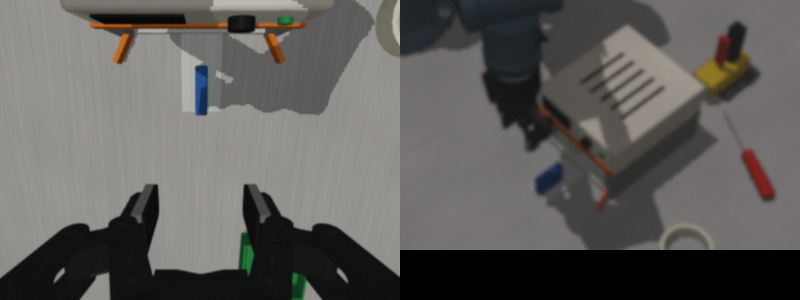

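The tray is home, with the handle at (0.525, -0.019), where it is expected. Next is the scanner.

```bash
python3 -m handwheel '[[[0.7,4,0.3,-4.5,0,0,0],[0.7,10,0.8,-4.5,0,0,-10],[0.7,16,1.3,-4.5,0,0,-20],[0.7,22,1.8,-4.5,0,0,-30],[0.7,28,2.2,-4.5,0,0,-40],[0.7,34,2.7,-4.5,0,0,-50],[0.7,39,3.1,-4.5,0,0,-60],[0.7,43,3.5,-4.5,0,0,-70],[0.7,45.5,3.65,-4.5,0,0,-80],[0.7,45.5,3.65,-4.5,0,0,-87.3]]]'
python3 -m handwheel '[[[0.7,0,0,0,0,0,0],[0.7,0,0,0,0,0,0]]]'
python3 - <<'E'
from h import *
c=snap('wrist'); print(pose()[0][:3,3],rel(.541,.394,.24,90)); cv2.imwrite('pics/w8.png',c['frame']); np.savez('w8.npz',**c)
for k,z in(('red',.13),('yellow',.052)):
  for b in blobs(c,k,z,80): print(k,*b)
P=pts(c); m=(P[...,2]>.128)&(P[...,2]<.145); q=P[m]; print(m.sum(),cv2.minAreaRect(q[:,:2].astype(np.float32)),q.mean(0))
mr=(mask(c,'red')>0)&(P[...,2]>.1); print(cv2.minAreaRect(P[mr][:,:2].astype(np.float32)),P[mr].mean(0),np.percentile(P[mr][:,2],[5,95]))
E
```

```text
time_s: 55.12
eef_pos: [0.5388, 0.3871, 0.238]
eef_rot: [-0.002, -0.004, 1.0, -0.0]
wrist_force: [-0.1, -0.2, 0.3]
opening: 0.846
grasp_force: 0.0
time_s: 55.38
eef_pos: [0.5405, 0.3844, 0.2396]
eef_rot: [-0.001, 0.002, 1.0, -0.0]
wrist_force: [0.8, 0.5, 0.2]
opening: 0.85
grasp_force: 0.0
[0.54082051 0.38419194 0.23995822] [array([-0.02,  0.98, -0.  ]), ('turn z', np.float64(-0.2))]
red [239.7 180.3] 367 [0.5358 0.3714] rect [0.5355 0.3712] [0.0089 0.0326] 88.7 z [0.092  0.1303 0.1321]
red [178.6 305.9] 1132 [0.6542 0.3138] rect [0.6558 0.3127] [0.0174 0.0741] 68.0 z [0.0179 0.0229 0.0259]
yellow [250.2 158.9] 3844 [0.5342 0.3783] rect [0.5385 0.3835] [0.0546 0.1089] 3.9 z [0.0467 0.051  0.0526]
24853 ((0.5318658947944641, 0.3029475808143616), (0.2308853715658188, 0.2097177952528), 77.29249572753906) [0.51258203 0.23550271 0.13854719]
((0.5143656730651855, 0.37687456607818604), (0.02257460728287697, 0.09326425939798355), 66.54070281982422) [0.53815428 0.36945724 0.14559417] [0.10685818 0.31395507]
```

View pics/w8.png

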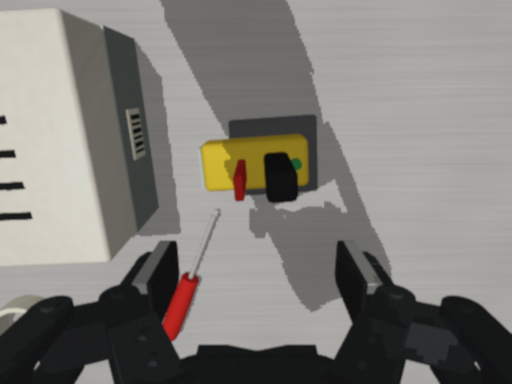

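The trigger top is at (240,192), the grip top at (284,187), and the yellow body is turned about 3° from world y.

```bash
python3 - <<'E'
from h import *
c=dict(np.load('w8.npz')); P=pts(c)
print('trig',ray(c,240,191,.132),'grip',ray(c,284,187,.136))
s=(slice(145,210),slice(222,305)); Z=P[s][...,2]; 
for nm,lo,hi in(('top',.127,.145),):
    u=P[s][(Z>lo)&(Z<hi)]; 
    g=u[u[:,1]>.385]; t=u[u[:,1]<.385]
    for w in(g,t): print(len(w),w.mean(0),np.percentile(w,[3,97],axis=0).round(4).tolist())
y=np.argwhere(mask(c,'yellow')[:, :]>0); pass
print(rel(.541,.394,.095,93))
E
```

```text
trig [0.54424028 0.37158843 0.132     ] grip [0.53976033 0.4066348  0.136     ]
1064 [0.53823362 0.40449968 0.1344193 ] [[0.5262, 0.3926, 0.1298], [0.5514, 0.4164, 0.1364]]
258 [0.54138958 0.37006344 0.13097402] [[0.5316, 0.366, 0.129], [0.5517, 0.3739, 0.1323]]
[array([-0.03,  0.99, 14.5 ]), ('turn z', np.float64(-3.2))]
```

```bash
python3 -m handwheel '[[[0.7,0.15,1.1,0,0,0,-4],[0.7,0.15,1.1,4,0,0,-4],[0.7,0.15,1.1,8,0,0,-4],[0.7,0.15,1.1,12,0,0,-4],[0.7,0.15,1.1,14.5,0,0,-4],[0.7,0.15,1.1,14.5,0,0,-4],[0.7,0.15,1.1,14.5,0,0,-4]]]'
python3 - <<'E'
from h import *
T,o=pose(); print(T[:3,3],o['wrist_force']); c=snap('wrist'); cv2.imwrite('pics/w9.png',c['frame'])
E
```

```text
time_s: 56.3
eef_pos: [0.5407, 0.3955, 0.0971]
eef_rot: [0.001, -0.034, 0.999, 0.0]
wrist_force: [0.4, -0.3, 0.5]
opening: 0.852
grasp_force: 0.0
[0.54068207 0.39548358 0.09708964] [ 0.43227912 -0.30302977  0.4761896 ]
```

View pics/w9.png

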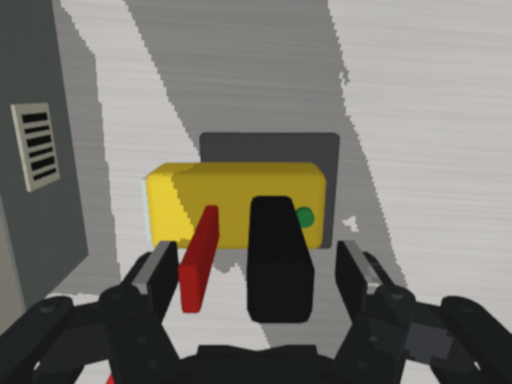

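The trigger at (200,270) and grip at (280,270) both sit between the pads. I squeeze.

```bash
python3 -m handwheel '[[[-1,0,0,0,0,0,0],[-1,0,0,0,0,0,0],[-1,0,0,0,0,0,0],[-1,0,0,0,0,0,0],[-1,0,0,0,0,0,0],[-1,0,0,0,0,0,0]]]'
python3 - <<'E'
from h import *
c=snap('wrist'); cv2.imwrite('pics/w10.png',c['frame'])
E
```

```text
time_s: 57.1
eef_pos: [0.541, 0.3973, 0.0986]
eef_rot: [0.002, -0.035, 0.999, 0.002]
wrist_force: [-0.5, 8.0, 5.8]
opening: 0.465
grasp_force: 61.6
```

View pics/w10.png

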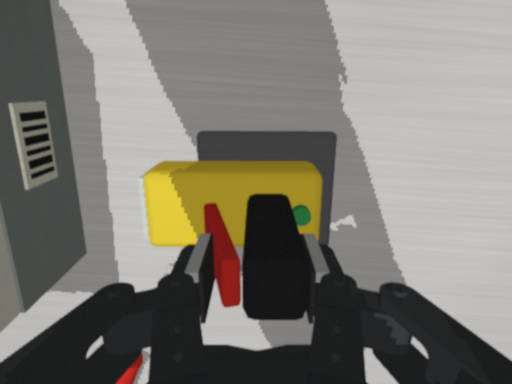

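The trigger is fully squeezed against the grip, with a 39.5 mm opening and 61 N grip. I release and lift away.

```bash
python3 -m handwheel '[[[0.7,0,0,0,0,0,0],[0.7,0,0,0,0,0,0],[0.7,0,0,0,0,0,0],[0.7,0,0,0,0,0,0],[0.7,0,0,-3,0,0,0],[0.7,0,0,-8,0,0,0],[0.7,0,0,-14.5,0,0,0],[0.7,0,0,-14.5,0,0,0],[0.7,0,0,-14.5,0,0,0],[0.7,0,0,-14.5,0,0,0]]]'
python3 - <<'E'
from h import *
T,o=pose(); print(T[:3,3],o['wrist_force'],o['opening']); c=snap('wrist'); P=pts(c); s=(slice(130,215),slice(200,320)); Z=P[s][...,2]; u=P[s][(Z>.127)&(Z<.145)]
for w in(u[u[:,1]>.385],u[u[:,1]<.385]): print(len(w),w.mean(0))
for n in('top','scene'):
  c=snap(n)
  for k,z in(('blue',.05),('purple',.029),('red',.0505)):
    for b in blobs(c,k,z,20): print(n,k,*b[:3])
E
```

```text
time_s: 58.4
eef_pos: [0.5389, 0.3948, 0.2384]
eef_rot: [-0.002, -0.034, 0.999, -0.001]
wrist_force: [-0.0, -0.8, 0.4]
opening: 0.851
grasp_force: 0.0
[0.5388733  0.39481351 0.23844895] [-0.01727948 -0.79594355  0.36989599] 0.8513885757512162
1061 [0.53836267 0.40467648 0.13436542]
270 [0.54149224 0.37011924 0.13080479]
top blue [493.  235.9] 4079 [ 0.5638 -0.7088]
top blue [257.3 224.7] 89 [ 0.525  -0.0185]
top purple [340.2 194. ] 136 [ 0.647  -0.2592]
top purple [355.3 194.7] 143 [ 0.6496 -0.3049]
top purple [412.3 205.3] 639 [ 0.6348 -0.4783]
top purple [493.3 373.5] 703 [ 0.1807 -0.7169]
top red [170.1 146.7] 214 [0.7351 0.2711]
top red [118.1 199.9] 21 [0.5558 0.4   ]
scene blue [238.5 174.8] 80 [ 0.5286 -0.0235]
scene blue [ 29.3 333.8] 5779 [ 0.5693 -0.6898]
scene purple [196.2 256.4] 165 [ 0.649  -0.2613]
scene purple [182.5 267.6] 168 [ 0.6522 -0.3073]
scene purple [123.4 300.4] 854 [ 0.6309 -0.4732]
scene red [364.3 174.4] 187 [0.7554 0.2569]
```

```bash
python3 -c "
from bench import ctrl; print(ctrl.hand_in())"
```

```text
the job is handed in; nothing more can be done
None
```

The job is handed in at 58 s of the 208 s limit: both discs are in the green box, all five lids are pressed home with the tins upright in the tray, the tray is against its stop in the cabinet, and the trigger was fully squeezed and has returned; four of the five lid presses peaked at 17–25 N, above the suggested 15 N, and I did not see inside the cabinet after the tray went in.

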